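# Clear the tube-blank chute and wedge the blank in the weld jig

### The arm

A 7-joint arm with a two-finger parallel gripper is mounted at the origin on the work surface. World frame = base frame: x ahead of the robot, y to its left, z up, the work surface at z = 0. Lengths are in m, angles in rad, forces in N, time in s.
With the tool pointing down it reaches from about 0.35 to 0.9 m from the base axis. Payload 8.1 kg.
Tool frame: the origin (TCP) lies at the very end of the fingers, on their centre line; the grasp point (between the pads) lies 19 mm behind it; z points along the fingers, y is the line along which they close (so a half turn about z gives the same grasp; the last joint's range is limited). The gripper opens to 92 mm and grips with 3 to 60 N. Pads are 19 mm wide; open, the fingers measure 130 mm over their backs; the gripper's body (75 mm by 190 mm) begins 47 mm behind the grasp point.
Start: joints at [-1.369, 0.434, 0.025, 1.573, -0.012, 1.134, -0.075], TCP at [0.188, 0.596, 0.227] pointing down, gripper open.
Joint ranges: [-2.62, 2.62], [-0.44, 2.09], [-1.27, 1.32], [0.08, 2.57], [-1.32, 4.46], [0.12, 2], [-2.74, 2.74]. Speed limits (rad/s): [2.22, 2.22, 3.01, 3.01, 3.14, 3.14, 3.14].

### API

Orientations are given as a 3x3 rotation matrix whose columns are the frame's x, y, z axes.
In Python, from rig import arm, cams, close_job gives the robot as it stands.
- The arm moves only by the shell command python3 -m crank 'ROWS' [FORCE]. ROWS is JSON, a list of rows, each a list of 7 numbers: the turn, a rotation vector about the world's x, y, z in degrees, then the shift along the world's x, y, z in cm, then the gripper command: -1 is fully open, 1 is shut, values between are in proportion. A call has 1 to 20 rows; each row is the pose to reach, as a shift and turn from the pose commanded when the call began; what a row does not reach only later rows make up. A row lasts 1/10 s, in which the tool goes at most 50 mm and 8.59 degrees, less where a joint would pass 70% of its speed; a pose out of reach is approached as far as the arm can. A call with a gripper value outside its range is refused whole. The fingers move at their own pace and stop on an object; FORCE is the grip in N (left out, the last holds). Time passes only in rows, so rows that repeat a pose let the fingers close. It gives the time, the measured TCP pose, the force, the opening and the grip force at its end, in the units of the state.
- arm.state(): the state, without advancing time (a new reading comes with each control period).
- cams.grab_frame(name): name is "scene" or "top" or "wrist"; returns the picture (480x640x3 uint8, blue, green, red); there is no depth.
- cams.camera_params(name): a dict with "mtx" (3x3 intrinsics, pixels), "R" (3x3) and "t" (3): a world point X has camera coordinates R X + t; the wrist camera has in their place "T_tool_cam" (4x4, takes a point from camera to tool coordinates, whose origin is the TCP and whose axes are the flange's). Camera axes: x right, y down, z forward; pixel columns grow to the right and rows downward; lengths in m; the calibration is good to about 2 mm. A picture is of the moment at which its call begins: read the wrist's pose just before it. camera_params takes no time and is no camera call.
- close_job(): hands the job in; it is judged then, once.
The state is a dict: "t": time; "joint_positions": joint angles; "qd": joint speeds; "effort": joint torques, N m; "tool_pos": TCP position; "tool_rot": TCP orientation; "contact_force": force on the tool from outside, world axes, zero at the start; "ft_torque": the same for the moment, N m; "finger_gap": opening from 0.0 (shut) to 1.0 (fully open); "gripper_force": force on a finger pad.
Only numpy, scipy, OpenCV 4.12 (cv2) and the standard library are available. Lean on these libraries where they do the work, as an engineer would, in place of code of your own. Each camera call takes 0.05 s, during which the arm holds its last target. There are 200 camera calls.

### The job

A red-primed tube blank is jammed under the yellow gate of the feed chute: nudge it back up the chute, still lying on the chute floor, until it is completely clear of the gate, then lift it out, lay it in the welding jig against the jig's end stop and straight fence, and tap the yellow wedge in beside it, nose first, until the blank is locked tight against the fence. Put every bare-steel blank, whether in the chute or lying on the bench, into the blue tray, and do not knock the brass coupling or the red magnet about.

Things in the scene. Friction and masses are not known exactly. Their poses are not given: they have to be found in the camera images.
- jammed: red-primed square tube blank, 35 x 110 x 35 mm, 0.25 kg; origin at its centre, its y axis along the 110 mm, x and z across. Starts slightly askew across the chute, under the gate's lips.
- blank1: bare-steel square tube blank, 35 x 110 x 35 mm, 0.25 kg, same make as the jammed one; origin at its centre, its y axis along the 110 mm; absent in some runs; starts lying across the chute, uphill of the jammed one (centre about 36 mm up-slope of the chute's origin).
- blank2: bare-steel square tube blank, 35 x 110 x 35 mm, 0.25 kg, same make as the jammed one; origin at its centre, its y axis along the 110 mm; absent in some runs; starts lying across the chute, centre about 110 mm up-slope of the chute's origin.
- blank3: bare-steel square tube blank, 35 x 110 x 35 mm, 0.25 kg, same make as the jammed one; origin at its centre, its y axis along the 110 mm; absent in some runs; starts on the bench between chute and jig.
- blank4: bare-steel square tube blank, 35 x 110 x 35 mm, 0.25 kg, same make as the jammed one; origin at its centre, its y axis along the 110 mm; absent in some runs; starts on the bench on the far side.
- wedge: loose yellow wedge lying flat, 130 mm long, 22 mm high, 0.18 kg; origin at mid length and height. x points to the thin nose (14 mm wide, at x = +65 mm); the thick tail (32 mm wide) ends at x = -65 mm. The face at y = +12 mm is straight; the other side slopes from y = -20 mm (tail) to y = -2 mm (nose).
- wedge_tail (a point): where to grip the wedge: mid width and height of its tail part, 42 mm behind its origin; 29 mm wide there, sides 8 degrees out of parallel. The tail's end face is 23 mm farther back.
- chute: fixed aluminium feed chute; origin on the bench under it, z up, x level and uphill. Floor rises 10 degrees, its top 63 mm above the bench at x = 0; from x = -158 mm (low end, wall 22 mm) to +153 mm (open). Blue side guides 22 mm high, 132 mm apart at the top end, 124 at x = -30, narrowing to 108 at x = -100 mm. Friction holds blanks wherever they are left on the slope.
- gate (a point): the chute's yellow gate: point on the floor at the middle of the gate (chute x about -59 mm). Two lips, one from each side, from chute x = -97 to -36 mm, undersides 38 mm and tops 44 mm above the floor, with an open slot 80 mm wide between them for a finger. A blank lying square is clear of them once its centre is past about chute x = -18 mm (askew: a little more); 0 is safe.
- jig: fixed steel jig plate, green fences; origin on the bench under it, z up, x = the way the wedge is driven. Plate top z = 8 mm, x -115 to 90, y -47 to 67 mm. Fences stand 11 mm above it: the straight fence's face at y = +45 (x -30 to 75), the end stop's face at x = +75, the sloping fence's face from (-30, -13.7) to (60, -1.2) mm.
- jig_seat (a point): where the centre of the red blank is when home in the jig: jig x = 20, y = 27.5, z = 25.5 mm, its 110 mm along jig x, one side on the straight fence, one end at the end stop. Laid up to 5 mm off the fence it still leaves room to start the wedge.
- wedge_home (a point): about where the wedge's origin is when tight with the blank home: jig x = -25, y = -2, z = 19 mm, its x along jig x, flat on the plate between blank and sloping fence, straight face on the blank. Per mm the blank stands off the fence it stops 7 mm sooner. Driving pushes the blank to the fence: 3 to 15 N, level, on the tail.
- tray: open blue tray, fixed, outside 136 x 250 x 24 mm, walls 4 mm; origin under its centre, y along the 250 mm. Holds four blanks side by side, their length along its x.
- coupling: brass pipe coupling, 42 mm across, 32 mm high, standing; leave it alone; origin at the centre of its underside
- magnet: red welding magnet, 70 x 50 x 16 mm, lying right of the tray; leave it alone; origin at the centre of its underside
Mind the look-alikes: they are no part of the job. Of the things that look like the jammed, the smallest one is meant.

How it is judged:
On the way, in this order (a step that is already met when the one before it is completed fails the run):
1. the jammed blank is pushed back up the chute, clear of the gate, still lying on the chute floor (x of jammed in the frame of chute between -0.019 and 0.12 m and y of jammed in the frame of chute between -0.03 and 0.03 m and angle between jammed's own y axis and vertical above 1.45 rad and z of jammed in the frame of chute below 0.108 m and contact force between jammed and chute above 0.3 N), for 0.2 s.
2. the jammed blank is lifted out of the chute ((z of jammed in the frame of chute above 0.14 m or not (horizontal distance between jammed and chute below 0.22 m))), for 0.1 s.
3. the red blank lies in the jig (x of jammed in the frame of jig between 0.008 and 0.028 m and z of jammed in the frame of jig between 0.02 and 0.03 m and angle between the y axis of jammed and the x axis of jig, either way round below 0.1 rad and y of jammed in the frame of jig between 0.012 and 0.0305 m), for 0.2 s.
4. the wedge is driven in beside the red blank and locks it against the fence (x of jammed in the frame of jig between 0.008 and 0.028 m and z of jammed in the frame of jig between 0.02 and 0.03 m and angle between the y axis of jammed and the x axis of jig, either way round below 0.1 rad and y of jammed in the frame of jig between 0.0255 and 0.0305 m and x of wedge in the frame of jig between -0.035 and 0.02 m and angle between the x axis of wedge and the x axis of jig, either way round below 0.1 rad and z of wedge in the frame of jig between 0.014 and 0.024 m and y of wedge in the frame of jig between -0.01 and 0.004 m and contact force between wedge and jammed above 0.5 N), for 0.3 s.
At the end, for the whole second after the job is handed in: Red blank flat along the jig, within 8 mm of the end stop and 2 mm of the straight fence; wedge flat beside it, nose to the stop, within 10 mm of its tight position or deeper, still pressing on the blank (over 0.5 N); every bare blank present in the tray; all at rest (all of step 4 and x of blank1 in the frame of tray between -0.064 and 0.064 m and y of blank1 in the frame of tray between -0.121 and 0.121 m and z of each of blank1, blank2, blank3, blank4 in the frame of tray below 0.062 m and linear speed of each of blank1, blank2, blank3, blank4, jammed, wedge below 0.02 m/s and x of blank2 in the frame of tray between -0.064 and 0.064 m and y of blank2 in the frame of tray between -0.121 and 0.121 m and x of blank3 in the frame of tray between -0.064 and 0.064 m and y of blank3 in the frame of tray between -0.121 and 0.121 m and x of blank4 in the frame of tray between -0.064 and 0.064 m and y of blank4 in the frame of tray between -0.121 and 0.121 m); the robot touches nothing.
It fails at once if the coupling or the magnet was knocked about (moved more than 80 mm) (distance of any of coupling, magnet from where it was at the start of the episode above 0.08 m).
Of blank1, blank2, blank3, blank4 only 2 to 4 are there at a start; the rules pass over those that are not, and their reading is None.
At some moment in a run one of wedge, blank3, blank4 may be knocked a few centimetres aside while the robot is not near it.
Once in a run the grip may slacken for a moment while it holds something.
It also fails if it takes over 210 s, if anything falls off the work surface, if the arm or the gripper's body presses on something with over 40 N, if the wrist force passes 120 N, or if a joint passes its speed limit or range.

## Working session

There is one attempt and no reset: what is moved stays moved. The work goes in short steps, Python scripts to look and compute and a shell command to move; the robot and the scene stay as the last step left them, time stands still between calls to the robot, and variables do not carry over. Pictures are saved under pics/ and viewed, at most 14 in all, crops included, and the job is handed in when it is done.

```bash
ls; mkdir -p pics; python3 - <<'E'
from rig import arm,cams
import cv2,numpy as np
np.set_printoptions(precision=4,suppress=True)
s=arm.state();print(s['t'],s['tool_pos'],s['tool_rot'],s['finger_gap'])
for n in ['scene','top','wrist']:
    p=cams.camera_params(n);print(n,p)
    cv2.imwrite(f'pics/{n}0.png',cams.grab_frame(n))
E
```

```text
pics
0.0 [0.1875 0.5957 0.2259] [[-0.9539  0.3002 -0.0003]
 [ 0.3002  0.9539 -0.0015]
 [-0.0001 -0.0016 -1.    ]] 0.9957352936746295
scene {'mtx': array([[566.3691,   0.    , 327.8628],
       [  0.    , 566.3691, 232.1209],
       [  0.    ,   0.    ,   1.    ]]), 'R': array([[ 0.4494,  0.8933, -0.0089],
       [ 0.6365, -0.3271, -0.6985],
       [-0.6269,  0.3082, -0.7155]]), 't': array([-0.2066, -0.2297,  1.6131])}
top {'mtx': array([[547.1722,   0.    , 325.8407],
       [  0.    , 547.1722, 239.1396],
       [  0.    ,   0.    ,   1.    ]]), 'R': array([[ 0.0289, -0.9996, -0.0037],
       [-0.991 , -0.0282, -0.131 ],
       [ 0.1308,  0.0075, -0.9914]]), 't': array([-0.0184,  0.4655,  1.2748])}
wrist {'mtx': array([[351.0393,   0.    , 317.5651],
       [  0.    , 351.0393, 238.6298],
       [  0.    ,   0.    ,   1.    ]]), 'T_tool_cam': array([[ 0.0009, -0.9671, -0.2544,  0.0677],
       [ 1.    ,  0.0011, -0.0004, -0.0004],
       [ 0.0007, -0.2544,  0.9671, -0.1571],
       [ 0.    ,  0.    ,  0.    ,  1.    ]])}
```

View pics/top0.png

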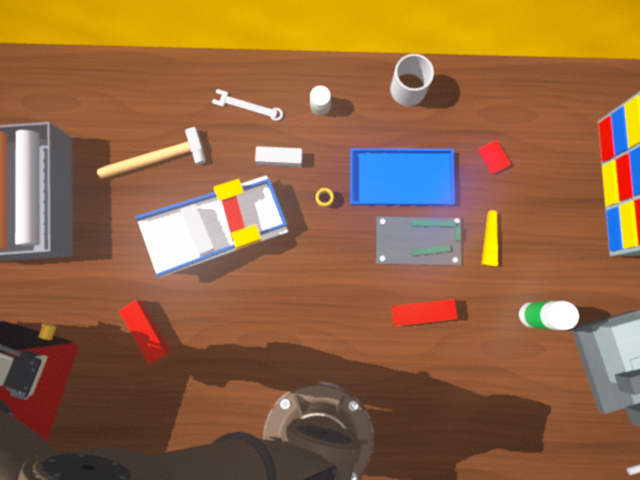

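View pics/scene0.png

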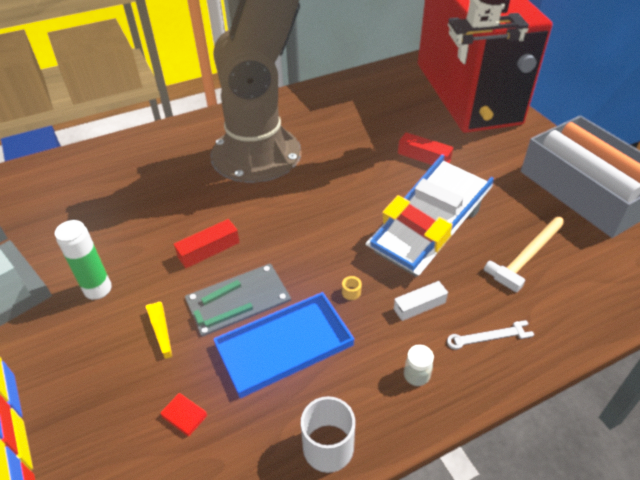

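Candidates for the jammed blank (top view): the red block under the gate at (232,212); larger red bars at (143,330) and (425,312), which are look-alikes; and the red magnet at (494,157). I choose the one under the gate. Bare blanks: one in the chute at about (205,228) and one on the bench at (278,156). The wedge is at (490,238) with its nose up (+x), the jig at (420,240) and the tray at (402,177).

```bash
cat > h.py <<'E'
from rig import arm,cams
import cv2,numpy as np
np.set_printoptions(precision=4,suppress=True)
def pose(name,s=None):
    p=cams.camera_params(name)
    if name!='wrist': return p['mtx'],p['R'],p['t']
    T=np.eye(4);T[:3,:3]=s['tool_rot'];T[:3,3]=s['tool_pos']
    C=np.linalg.inv(T@p['T_tool_cam']);return p['mtx'],C[:3,:3],C[:3,3]
def ray(cam,uv):
    K,R,t=cam; d=R.T@np.linalg.solve(K,[uv[0],uv[1],1]); return -R.T@t,d
def onplane(cam,uv,z=0.,n=None,p0=None):
    o,d=ray(cam,uv); n=np.array([0,0,1.]) if n is None else n; p0=np.array([0,0,z]) if p0 is None else p0
    return o+d*(n@(p0-o))/(n@d)
def proj(cam,X):
    K,R,t=cam; c=K@(R@np.asarray(X)+t); return c[:2]/c[2]
def blobs(img,lo,hi,amin=60):
    hsv=cv2.cvtColor(img,cv2.COLOR_BGR2HSV); 
    m=cv2.inRange(hsv,np.array(lo),np.array(hi)) if lo[0]<=hi[0] else cv2.inRange(hsv,np.array([0]+lo[1:]),np.array([hi[0]]+hi[1:]))|cv2.inRange(hsv,np.array(lo),np.array([180]+hi[1:]))
    cs,_=cv2.findContours(m,cv2.RETR_EXTERNAL,cv2.CHAIN_APPROX_NONE)
    return sorted([c for c in cs if cv2.contourArea(c)>amin],key=lambda c:-cv2.contourArea(c))
def rect(cam,c,z):
    P=np.array([onplane(cam,q,z)[:2] for q in c[:,0,:]],dtype=np.float32)
    (cx,cy),wh,a=cv2.minAreaRect(P); b=cv2.boxPoints(((cx,cy),wh,a)); e=[b[1]-b[0],b[2]-b[1]]
    l=max(e,key=np.linalg.norm); ang=np.degrees(np.arctan2(l[1],l[0]))
    return np.array([cx,cy]),sorted(wh),(ang+90)%180-90
E
python3 - <<'E'
from h import *
img=cv2.imread('pics/top0.png');cam=pose('top')
for nm,lo,hi,z in [('yellow',[20,150,120],[35,255,255],.01),('red',[170,150,90],[8,255,255],.02),('blue',[100,120,80],[125,255,255],.024),('white',[0,0,190],[180,50,255],.035),('green',[60,80,50],[95,255,255],.019)]:
    for c in blobs(img,lo,hi):
        u=c[:,0,:].mean(0)
        if u[1]<60 or u[0]<90 or u[0]>515:continue
        print(nm,u.round(),*rect(cam,c,z))
cv2.imwrite('pics/crop1.png',cv2.resize(img[160:290,120:300],None,fx=4,fy=4,interpolation=cv2.INTER_CUBIC))
E
```

```text
yellow [491. 240.] [ 0.4832 -0.4088] [0.0409262590110302, 0.13543163239955902] -7.822777
yellow [245. 236.] [0.4698 0.1894] [0.04203321039676666, 0.06436946243047714] -69.6347
yellow [228. 189.] [0.585  0.2389] [0.038261380046606064, 0.06580402702093124] -69.43016
yellow [324. 197.] [0.575  0.0027] [0.03920629620552063, 0.03994392976164818] 1.6161041
red [145. 331.] [0.2371 0.4172] [0.0641084611415863, 0.15420012176036835] 34.24823
red [424. 312.] [ 0.3    -0.2416] [0.053052183240652084, 0.15713100135326385] -81.68991
red [494. 156.] [ 0.6838 -0.4116] [0.05813427269458771, 0.07424534857273102] 29.563774
red [233. 214.] [0.523  0.2216] [0.0332479253411293, 0.07935065031051636] 17.979126
blue [402. 176.] [ 0.6261 -0.1856] [0.13712438941001892, 0.2531043291091919] -88.406586
blue [273. 203.] [0.5475 0.1361] [0.04583090916275978, 0.12173502147197723] 22.84578
blue [175. 206.] [0.5384 0.362 ] [0.006194358225911856, 0.1952410191297531] -70.83034
blue [195. 260.] [0.4075 0.3062] [0.004718070849776268, 0.19468416273593903] -67.35754
white [186. 234.] [0.4689 0.328 ] [0.13255199790000916, 0.2
[... 202 characters left out ...]
hite [278. 154.] [0.6694 0.1167] [0.037552930414676666, 0.11211595684289932] 89.02649
white [245. 105.] [0.7892 0.1969] [0.038706813007593155, 0.17561715841293335] 73.11214
white [319.  96.] [0.819  0.0208] [0.04683006554841995, 0.05402220040559769] 1.6152115
white [194. 144.] [0.689  0.3218] [0.025815431028604507, 0.08912236243486404] 19.45134
white [274. 233.] [0.475  0.1194] [0.01145266741514206, 0.06533260643482208] -69.70434
white [254. 180.] [0.603  0.1723] [0.008619469590485096, 0.06468289345502853] -69.46858
white [285. 404.] [0.0835 0.0784] [0.019972708076238632, 0.020671943202614784] -88.30496
green [427. 223.] [ 0.5136 -0.2492] [0.009782025590538979, 0.07485319674015045] -88.37703
```

View pics/crop1.png

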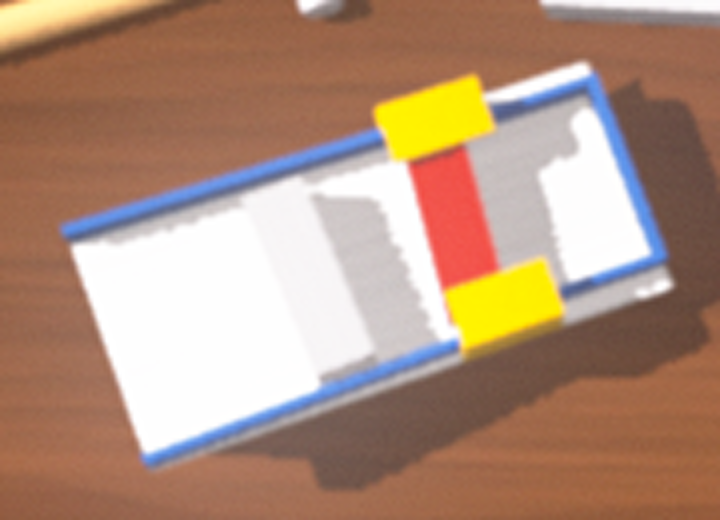

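The crop confirms it: the small red block sits under the yellow lips, centred at about px (233,213). Blank1 lies uphill at about px (197,231). The chute's far uphill floor is empty, so there is no blank2, and nothing lies between chute and jig, so no blank3.

```bash
python3 - <<'E'
from h import *
img=cv2.imread('pics/top0.png');cam=pose('top')
Y=[c for c in blobs(img,[20,150,120],[35,255,255]) if 200<c[:,0,0].mean()<260 and c[:,0,1].mean()>60]
L=[rect(cam,c,.0955) for c in Y];print(L)
a=np.mean([l[2] for l in L]); mid=(L[0][0]+L[1][0])/2
for ang in (np.degrees(np.arctan2(*( (L[1][0]-L[0][0])[::-1])))+90,):
    print('chute x angle from lips line',ang,'from edges',a+180)
# crop corner pixels: uphill end guide tops, lowend wall outer corners
for uv in [(66,228),(150,460),(595,72),(663,255)]:
    p=np.array(uv)/4-.375+np.array([120,160]); z=.063+(.153 if uv[0]<200 else -.158)*np.tan(np.radians(10))+.022
    print(uv,onplane(cam,p,z))
A=np.radians(110.3);ex=np.array([np.cos(A),np.sin(A)]);ey=np.array([-ex[1],ex[0]])
O=mid+.0665*ex;print('chute O',O)
# blank1 top corners
for uv in [(242,200),(302,180),(322,383),(375,355)]:
    p=np.array(uv)/4-.375+np.array([120,160]);w=onplane(cam,p,.104)[:2];print('b1',w,(w-O)@ex,(w-O)@ey)
r=[c for c in blobs(img,[170,150,90],[8,255,255]) if 220<c[:,0,0].mean()<245][0]
c,wh,an=rect(cam,r,.088);print('jam',c,wh,an,(c-O)@ex,(c-O)@ey)
sub=img[205:275,365:475];hsv=cv2.cvtColor(sub,cv2.COLOR_BGR2HSV)
m=cv2.inRange(hsv,np.array([0,0,50]),np.array([180,75,200]))
m=cv2.morphologyEx(m,cv2.MORPH_CLOSE,np.ones((9,9)));cs,_=cv2.findContours(m,cv2.RETR_EXTERNAL,cv2.CHAIN_APPROX_NONE)
c=max(cs,key=cv2.contourArea)+np.array([365,205]);print('plate',rect(cam,c,.008),c[:,0].min(0),c[:,0].max(0))
b=[c for c in blobs(img,[100,120,80],[125,255,255])][:6]
for c in blobs(img,[60,80,50],[95,255,255],20):print('green',c[:,0].mean(0),*rect(cam,c,.019))
for c in blobs(img,[0,0,190],[180,50,255]):
    if 260<c[:,0,0].mean()<300 and 140<c[:,0,1].mean()<170: print('b4',rect(cam,c,.035))
E
```

```text
[(array([0.4584, 0.1761]), [0.039299625903367996, 0.06018322333693504], np.float32(-69.63467)), (array([0.5661, 0.2224]), [0.03577308729290962, 0.061524469405412674], np.float32(-69.43014))]
chute x angle from lips line 113.22538610926091 from edges 110.4676
(66, 228) [0.494  0.4226 0.112 ]
(150, 460) [0.365  0.3663 0.112 ]
(595, 72) [0.6056 0.1353 0.0571]
(663, 255) [0.4969 0.0907 0.0571]
chute O [0.4892 0.2616]
b1 [0.5142 0.3268] 0.052427307188789296 -0.04611533343269108
b1 [0.5267 0.2934] 0.016813727532702685 -0.04625263465410581
b1 [0.4114 0.2752] 0.039759416209953484 0.06824155192073733
b1 [0.428  0.2464] 0.006926452753891334 0.06265020890605824
jam [0.5112 0.2093] [0.03151502087712288, 0.0752149298787117] 17.979057 -0.05669171273972364 -0.0024671973332747784
plate (array([ 0.4872, -0.2333]), [0.14469175040721893, 0.21873988211154938], np.float32(-88.359955)) [375 205] [465 264]
green [536.5122 315.2073] [ 0.3005 -0.5058] [0.052344731986522675, 0.061036884784698486] 3.0716858
green [427.0303 223.0909] [ 0.5136 -0.2492] [0.009782025590538979, 0.07485319674015045] -88.37703
b4 (array([0.6694, 0.1167]), [0.037552930414676666, 0.11211595684289932], np.float32(89.02649))
```

```bash
cat >> h.py <<'E'
from scipy.spatial.transform import Rotation as Ro
CH_A=np.radians(113.3);CO=np.array([.488,.258])
def down(closing_deg,tilt_deg=0,about_deg=0):
    """tool down, closing axis (y) at closing_deg; then tilted by tilt about horizontal axis at about_deg"""
    c=np.radians(closing_deg);y=np.array([np.cos(c),np.sin(c),0]);z=np.array([0,0,-1.]);R=np.c_[np.cross(y,z),y,z]
    b=np.radians(about_deg);return Ro.from_rotvec(np.radians(tilt_deg)*np.array([np.cos(b),np.sin(b),0])).as_matrix()@R
def go(R,p):
    s=arm.state();best=min((R,R@np.diag([-1,-1,1.])),key=lambda Q:Ro.from_matrix(Q@s['tool_rot'].T).magnitude())
    r=Ro.from_matrix(best@s['tool_rot'].T).as_rotvec(degrees=True)
    print('turn',r.round(1),'shift cm',((np.asarray(p)-s['tool_pos'])*100).round(2),'t',s['t'],'q7',round(s['joint_positions'][6],2))
E
python3 -m crank '[[0,0,20,0,0,2,-1],[0,0,42,28.5,-31,2,-1],[0,0,42,28.5,-31,2,-1],[0,0,42,28.5,-31,2,-1],[0,0,42,28.5,-31,2,-1],[0,0,42,28.5,-31,2,-1],[0,0,42,28.5,-31,2,-1],[0,0,42,28.5,-31,2,-1],[0,0,42,28.5,-31,2,-1],[0,0,42,28.5,-31,2,-1],[0,0,42,28.5,-31,2,-1],[0,0,42,28.5,-31,2,-1]]'
python3 - <<'E'
from h import *
s=arm.state();print(s['t'],s['tool_pos'],s['joint_positions']);cv2.imwrite('pics/w1.png',cams.grab_frame('wrist'))
np.save('w1.npy',[s['tool_pos'],*s['tool_rot']])
E
```

```text
t: 1.35
tool_pos: [0.4725, 0.2861, 0.2465]
tool_rot: [[-0.91, -0.414, -0.001], [-0.414, 0.91, 0.0], [0.001, 0.0, -1.0]]
contact_force: [-0.4, 0.4, 0.5]
finger_gap: 1.0
gripper_force: 0.0
1.35 [0.4725 0.2861 0.2465] [-0.6589  0.3008  0.0235  1.7249 -0.0083  1.1165  1.365 ]
```

View pics/w1.png

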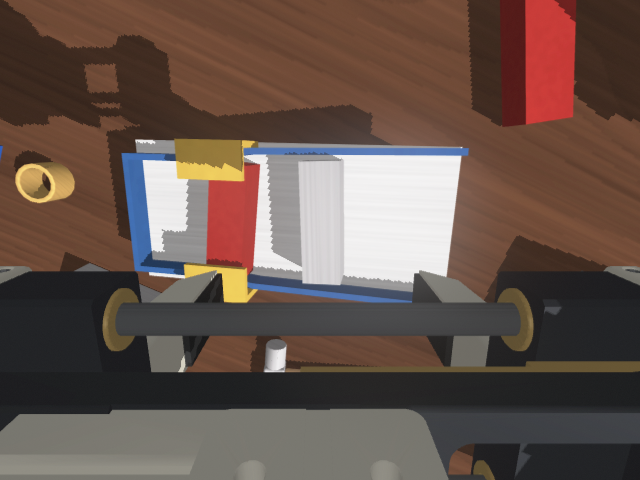

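The wrist view shows the chute with the gate lips at (210,160) and (216,283), the jammed blank at (232,215) and blank1 at (322,220). The uphill floor right of it is empty.

```bash
python3 - <<'E'
from h import *
a=np.load('w1.npy');s=dict(tool_pos=a[0],tool_rot=a[1:]);cam=pose('wrist',s)
for A in (111.5,113.3):
  A=np.radians(A);e=np.array([np.cos(A),np.sin(A),0]);ey=np.array([-e[1],e[0],0]);n=np.cos(np.radians(10))*np.array([0,0,1])-np.sin(np.radians(10))*e
  O=np.r_[CO,0.063]
  def pt(uv,h):
    w=onplane(cam,uv,n=n,p0=O+n*h);d=w-O;return w.round(4),(d@e).round(4),(d@ey).round(4)
  for nm,uv,h in [('b1',(300,160),.035),('b1',(343,158),.035),('b1',(303,283),.035),('b1',(343,284),.035),('lip t',(176,178),.044),('lip t',(243,180),.044),('lip b',(185,268),.044),('lip b',(246,265),.044),('top guide end',(467,150),.022),('low guide ',(125,154),.022),('low guide b',(134,270),.022),('jam',(208,180),.035),('jam',(248,180),.035),('jam',(207,264),.035),('jam',(244,265),.035)]:
    print(nm,*pt(uv,h))
E
```

```text
b1 [0.4269 0.2483 0.1009] 0.0134 0.0604
b1 [0.4104 0.2801 0.1072] 0.049 0.0641
b1 [0.5266 0.2953 0.1022] 0.0206 -0.0496
b1 [0.5101 0.3277 0.1085] 0.0567 -0.0461
lip t [0.487  0.1548 0.0908] -0.0957 0.0388
lip t [0.4623 0.2108 0.1016] -0.0345 0.0412
lip b [0.5629 0.1897 0.0916] -0.091 -0.0447
lip b [0.5321 0.2413 0.1021] -0.0317 -0.035
top guide end [0.3632 0.368  0.1115] 0.1481 0.0758
low guide  [0.4937 0.0921 0.0578] -0.1564 0.0555
low guide b [0.6037 0.1346 0.0576] -0.1573 -0.0624
jam [0.4779 0.18   0.0864] -0.0689 0.038
jam [0.4619 0.2135 0.0929] -0.0319 0.0406
jam [0.5532 0.2062 0.0858] -0.0721 -0.0417
jam [0.5369 0.2391 0.0923] -0.0355 -0.0385
b1 [0.4269 0.2483 0.1012] 0.0153 0.06
b1 [0.4104 0.28   0.1075] 0.0509 0.0626
b1 [0.5267 0.2954 0.1019] 0.019 -0.0503
b1 [0.5102 0.3277 0.1083] 0.0553 -0.0479
lip t [0.4869 0.1549 0.091 ] -0.0943 0.0418
lip t [0.4622 0.2109 0.1018] -0.0331 0.0423
lip b [0.5631 0.1896 0.0914] -0.0925 -0.0419
lip b [0.5322 0.2413 0.1019] -0.0328 -0.034
top guide end [0.3633 0.3679 0.1118] 0.1503 0.0711
low guide  [0.4936 0.0923 0.0581] -0.1544 0.0604
low guide b [0.6039 0.1344 0.0572] -0.1593 -0.0576
jam [0.4778 0.18   0.0866] -0.0676 0.0402
jam [0.4619 0.2135 0.0932] -0.0305 0.0416
jam [0.5533 0.2062 0.0856] -0.0734 -0.0395
jam [0.537  0.2391 0.0921] -0.0368 -0.0375
```

```bash
python3 -m crank '[[4,2,0,0,-0.6,-4,-0.5],[9.2,4,1,0,-0.6,-9.4,-0.5],[9.2,4,1,0,-0.6,-9.4,-0.5],[9.2,4,1,-0.3,0,-13,-0.5],[9.2,4,1,-0.6,0.7,-17.3,-0.5],[9.2,4,1,-0.6,0.7,-17.3,-0.5],[9.2,4,1,-0.6,0.7,-17.3,-0.5]]'
python3 -m crank '[[0,0,0,0,0,0,1],[0,0,0,0,0,0,1],[0,0,0,0,0,0,1],[0,0,0,0,0,0,1],[0,0,0,0,0,0,1],[0,0,0,0,0,0,1],[0,0,0,0,0,0,1]]' 30
```

```text
t: 2.1
tool_pos: [0.4657, 0.2956, 0.0745]
tool_rot: [[-0.901, -0.427, -0.072], [-0.433, 0.887, 0.159], [-0.004, 0.174, -0.985]]
contact_force: [-0.6, 0.7, 0.6]
finger_gap: 0.755
gripper_force: 0.0
t: 2.8
tool_pos: [0.4669, 0.2929, 0.074]
tool_rot: [[-0.903, -0.424, -0.07], [-0.43, 0.889, 0.159], [-0.005, 0.174, -0.985]]
contact_force: [-0.0, -3.4, 5.3]
finger_gap: 0.378
gripper_force: 30.0
```

```bash
python3 -m crank '[[0,0,0,0.3,-0.6,4,1],[0,0,0,1,-1.5,11,1],[0,0,0,1,-1.5,13,1],[0,0,0,1,-1.5,13,1]]'; python3 - <<'E'
from h import *
go(down(91.6),[.626,-.245,.16]);print(arm.state()['joint_positions'])
E
```

```text
t: 3.2
tool_pos: [0.4796, 0.2793, 0.2091]
tool_rot: [[-0.903, -0.425, -0.063], [-0.43, 0.888, 0.164], [-0.014, 0.175, -0.985]]
contact_force: [-0.2, -0.2, -2.8]
finger_gap: 0.382
gripper_force: 30.0
turn [-10.   -1.6 -23.9] shift cm [ 14.64 -52.43  -4.91] t 3.2 q7 1.61
[-0.4948  0.3335 -0.0168  1.7913 -0.201   1.0006  1.613 ]
```

```bash
python3 -m crank '[[-10,-1.6,-24,14.6,-52.4,-4.5,1],[-10,-1.6,-24,14.6,-52.4,-4.5,1],[-10,-1.6,-24,14.6,-52.4,-4.5,1],[-10,-1.6,-24,14.6,-52.4,-4.5,1],[-10,-1.6,-24,14.6,-52.4,-4.5,1],[-10,-1.6,-24,14.6,-52.4,-4.5,1],[-10,-1.6,-24,14.6,-52.4,-4.5,1],[-10,-1.6,-24,14.6,-52.4,-4.5,1],[-10,-1.6,-24,14.6,-52.4,-4.5,1],[-10,-1.6,-24,14.6,-52.4,-4.5,1],[-10,-1.6,-24,14.6,-52.4,-4.5,1],[-10,-1.6,-24,14.6,-52.4,-4.5,1],[-10,-1.6,-24,14.6,-52.4,-4.5,1],[-10,-1.6,-24,14.6,-52.4,-9,1],[-10,-1.6,-24,14.6,-52.4,-13,1],[-10,-1.6,-24,14.6,-52.4,-13,1],[-10,-1.6,-24,14.6,-52.4,-13,1]]'; python3 - <<'E'
from h import *
go(down(91.6),[.626,-.245,.0095])
cv2.imwrite('pics/top2.png',cams.grab_frame('top'))
E
```

```text
t: 4.9
tool_pos: [0.6223, -0.2441, 0.0736]
tool_rot: [[-1.0, -0.027, -0.011], [-0.027, 1.0, 0.001], [0.011, 0.001, -1.0]]
contact_force: [0.3, -1.1, -1.8]
finger_gap: 0.381
gripper_force: 30.0
turn [-0.1 -0.6  0.1] shift cm [ 0.37 -0.09 -6.41] t 4.9 q7 2.04
```

View pics/top2.png

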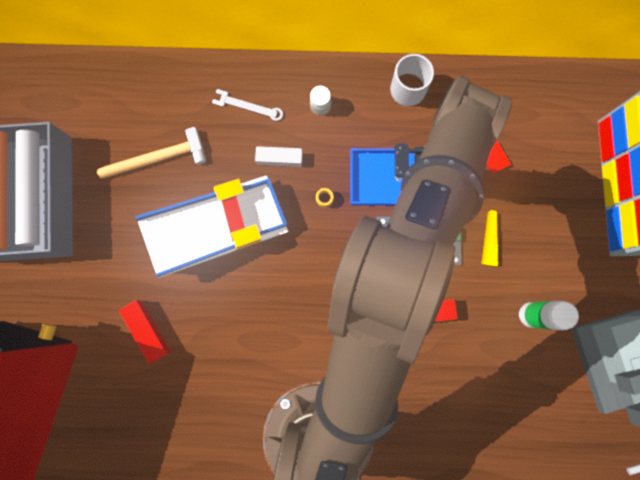

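The arm is over the tray, and the bench blank at (278,156) and the wedge at (490,238) haven't moved. Lowering.

```bash
python3 -m crank '[[0,-0.6,0,0.4,-0.1,-3,1],[0,-0.6,0,0.4,-0.1,-5.5,1],[0,-0.6,0,0.4,-0.1,-6.3,1],[0,-0.6,0,0.4,-0.1,-6.3,1]]'
python3 -m crank '[[0,0,0,0,0,0,-0.3],[0,0,0,0,0,0,-0.3],[0,0,0,0,0,0,-0.3],[0,0,0,0,0,5,-0.3],[0,0,0,0,0,10,-0.3],[0,0,0,0,0,14,-0.3],[0,0,0,0,0,14,-1]]'
python3 - <<'E'
from h import *
go(down(-.5),[.669,.117,.12])
E
```

```text
t: 5.35
tool_pos: [0.627, -0.2466, 0.0115]
tool_rot: [[-1.0, -0.025, 0.002], [-0.025, 1.0, -0.0], [-0.002, -0.0, -1.0]]
contact_force: [0.3, 0.2, -2.9]
finger_gap: 0.381
gripper_force: 30.0
t: 6.05
tool_pos: [0.6303, -0.2486, 0.1585]
tool_rot: [[-1.0, -0.025, 0.013], [-0.025, 1.0, -0.004], [-0.013, -0.004, -1.0]]
contact_force: [0.3, -0.3, -0.6]
finger_gap: 0.696
gripper_force: 0.0
turn [-0.4  0.8 88.1] shift cm [ 3.87 36.56 -3.85] t 6.05 q7 2.03
```

```bash
python3 -m crank '[[0,0.8,-91,3.9,36.6,-2,-1],[0,0.8,-91,3.9,36.6,-2,-1],[0,0.8,-91,3.9,36.6,-2,-1],[0,0.8,-91,3.9,36.6,-2,-1],[0,0.8,-91,3.9,36.6,-2,-1],[0,0.8,-91,3.9,36.6,-2,-1],[0,0.8,-91,3.9,36.6,-2,-1],[0,0.8,-91,3.9,36.6,-2,-1],[0,0.8,-91,3.9,36.6,-2,-1],[0,0.8,-91,3.9,36.6,-2,-1],[0,0.8,-91,3.9,36.6,-2,-1],[0,0.8,-91,3.9,36.6,-2,-1],[0,0.8,-91,3.9,36.6,-2,-1]]'
python3 - <<'E'
from h import *
s=arm.state();im=cams.grab_frame('wrist');cv2.imwrite('pics/w2.png',im);cam=pose('wrist',s)
for c in blobs(im,[0,0,150],[180,50,255],2000):print(c[:,0].mean(0),rect(cam,c,.035))
go(down(-1),[.669,.117,.005])
E
```

```text
t: 7.35
tool_pos: [0.6656, 0.1193, 0.1308]
tool_rot: [[-0.01, 1.0, -0.009], [1.0, 0.011, 0.007], [0.007, -0.009, -1.0]]
contact_force: [-0.4, 0.3, -1.0]
finger_gap: 0.996
gripper_force: 0.0
[194.4865 450.6512] (array([ 0.5809, -0.0674]), [0.07460150867700577, 0.4065856337547302], np.float32(1.1621094))
[112.3001 182.4345] (array([0.518 , 0.1584]), [0.09336182475090027, 0.10985759645700455], np.float32(23.144142))
[321.3493 234.8479] (array([0.6678, 0.1211]), [0.035073865205049515, 0.10358411073684692], np.float32(88.88161))
[503.9562 107.5276] (array([0.7862, 0.198 ]), [0.034043170511722565, 0.1602872908115387], np.float32(74.799286))
[42.1735 25.1735] (array([0.4899, 0.2549]), [0.0417466014623642, 0.07728585600852966], np.float32(0.4942398))
turn [-0.4 -0.5 -1.6] shift cm [  0.34  -0.22 -12.59] t 7.4 q7 0.14
```

View pics/w2.png

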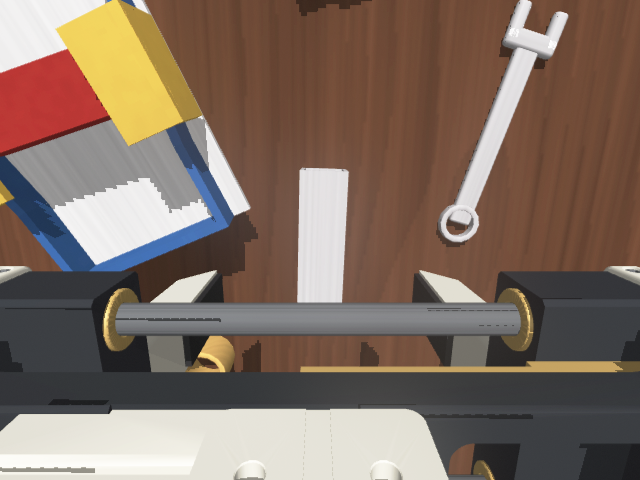

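The blank is centred at (322,235) between the fingers, with the chute corner at (230,225) and the coupling at (215,350). I'll go in with a narrower opening.

```bash
python3 -m crank '[[0,-0.5,-1.6,0.3,-0.1,-2,-0.4],[0,-0.5,-1.6,0.3,-0.1,-5,-0.4],[0,-0.5,-1.6,0.3,-0.1,-9,-0.4],[0,-0.5,-1.6,0.3,-0.1,-12.4,-0.4],[0,-0.5,-1.6,0.3,-0.1,-12.4,-0.4],[0,-0.5,-1.6,0.3,-0.1,-12.4,1],[0,-0.5,-1.6,0.3,-0.1,-12.4,1],[0,-0.5,-1.6,0.3,-0.1,-12.4,1],[0,-0.5,-1.6,0.3,-0.1,-12.4,1],[0,-0.5,-1.6,0.3,-0.1,-12.4,1],[0,-0.5,-1.6,0.3,-0.1,-12.4,1]]' 30
python3 -m crank '[[0,0,0,0,0,4,1],[0,0,0,0,0,9,1],[0,0,0,0,0,13,1]]'
python3 - <<'E'
from h import *
go(down(91.6),[.626,-.125,.16])
E
```

```text
t: 8.5
tool_pos: [0.6689, 0.1184, 0.0079]
tool_rot: [[0.02, 1.0, 0.001], [1.0, -0.02, 0.008], [0.008, 0.001, -1.0]]
contact_force: [-1.5, 1.2, 7.6]
finger_gap: 0.381
gripper_force: 30.0
t: 8.8
tool_pos: [0.6686, 0.118, 0.139]
tool_rot: [[0.021, 1.0, 0.001], [1.0, -0.021, 0.007], [0.007, 0.0, -1.0]]
contact_force: [1.2, -0.1, -2.0]
finger_gap: 0.377
gripper_force: 30.0
turn [ -0.3   0.3 -87.2] shift cm [ -4.26 -24.3    2.1 ] t 8.8 q7 0.11
```

```bash
python3 -m crank '[[0,0,93,-4.3,-24.8,2,1],[0,0,93,-4.3,-24.8,2,1],[0,0,93,-4.3,-24.8,2,1],[0,0,93,-4.3,-24.8,2,1],[0,0,93,-4.3,-24.8,2,1],[0,0,93,-4.3,-24.8,2,1],[0,0,93,-4.3,-24.8,2,1],[0,0,93,-4.3,-24.8,2,1],[0,0,93,-4.3,-24.8,2,1],[0,0,93,-4.3,-24.8,2,1],[0,0,93,-4.3,-24.8,2,1],[0,0,93,-4.3,-24.8,2,1],[0,0,93,-4.3,-24.8,-4,1],[0,0,93,-4.3,-24.8,-4,1]]'
python3 - <<'E'
from h import *
go(down(91.6),[.626,-.13,.014]); cv2.imwrite('pics/w3.png',cams.grab_frame('wrist'))
E
```

```text
t: 10.2
tool_pos: [0.6225, -0.1291, 0.0927]
tool_rot: [[-0.999, -0.028, -0.014], [-0.028, 1.0, 0.001], [0.014, 0.001, -1.0]]
contact_force: [-1.4, 0.4, -3.4]
finger_gap: 0.38
gripper_force: 30.0
turn [-0.  -0.8 -0. ] shift cm [ 0.35 -0.09 -7.87] t 10.2 q7 1.86
```

View pics/w3.png

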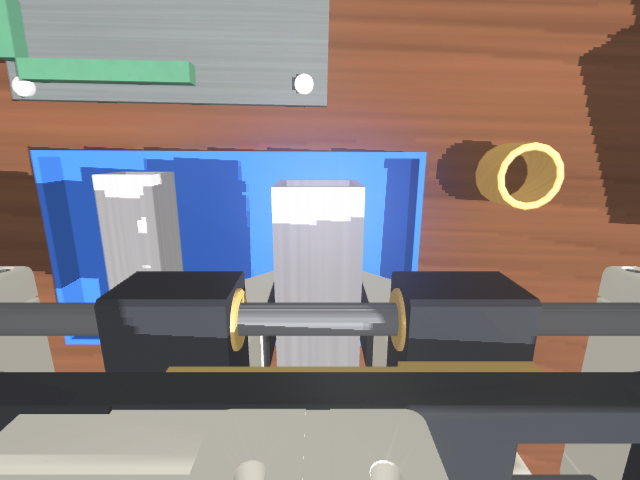

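Blank1 lies in the tray at (140,230), the second one is held above it at (318,260), and the tray is clear beneath. Lowering and releasing.

```bash
python3 -m crank '[[0,-0.8,0,0.3,-0.1,-4,1],[0,-0.8,0,0.3,-0.1,-7,1],[0,-0.8,0,0.3,-0.1,-7.8,1],[0,-0.8,0,0.3,-0.1,-7.8,1],[0,-0.8,0,0.3,-0.1,-7.8,-0.3],[0,-0.8,0,0.3,-0.1,-7.8,-0.3],[0,-0.8,0,0.3,-0.1,-7.8,-0.3],[0,-0.8,0,0.3,-0.1,-3,-0.3],[0,-0.8,0,0.3,-0.1,2,-0.3],[0,-0.8,0,0.3,-0.1,7,-0.3],[0,0,0,0.3,-0.1,10,0.5]]'
cat >> h.py <<'E'
CO=np.array([.487,.259])
CEX=np.array([np.cos(CH_A),np.sin(CH_A),0]);CEY=np.array([-CEX[1],CEX[0],0]);T10=np.tan(np.radians(10))
CN=np.cos(np.radians(10))*np.array([0,0,1])-np.sin(np.radians(10))*CEX
def chpt(x,y,h): # point h (normal) above floor below chute x
    return np.r_[CO,0]+x*CEX+y*CEY+np.array([0,0,.063+x*T10])+CN*h
def chR(closing): return down(closing,10,np.degrees(np.arctan2(-CEY[1],-CEY[0])))
E
python3 - <<'E'
from h import *
R=chR(203.3);print(R)
go(R,chpt(-.118,0,.11));go(R,chpt(-.118,0,.009))
E
```

```text
t: 11.35
tool_pos: [0.6298, -0.1315, 0.2023]
tool_rot: [[-1.0, -0.031, -0.001], [-0.031, 1.0, -0.001], [0.001, -0.001, -1.0]]
contact_force: [0.9, -0.4, 0.0]
finger_gap: 0.605
gripper_force: 0.0
[[ 0.3895 -0.9184 -0.0687]
 [-0.9045 -0.3955  0.1595]
 [-0.1736 -0.     -0.9848]]
turn [  5.7   8.9 -68.3] shift cm [-8.86 26.46 -5.18] t 11.35 q7 1.84
turn [  5.7   8.9 -68.3] shift cm [ -9.55  28.07 -15.13] t 11.35 q7 1.84
```

```bash
python3 -m crank '[[5.7,8.9,-68,-8.9,26.5,-5,0.5],[5.7,8.9,-68,-8.9,26.5,-5,0.5],[5.7,8.9,-68,-8.9,26.5,-5,0.5],[5.7,8.9,-68,-8.9,26.5,-5,0.5],[5.7,8.9,-68,-8.9,26.5,-5,0.5],[5.7,8.9,-68,-8.9,26.5,-5,0.5],[5.7,8.9,-68,-8.9,26.5,-5,0.5],[5.7,8.9,-68,-8.9,26.5,-5,0.5],[5.7,8.9,-68,-8.9,26.5,-5,0.5],[5.7,8.9,-68,-8.9,26.5,-5,0.5],[5.7,8.9,-68,-8.9,26.5,-5,0.5]]'
python3 - <<'E'
from h import *
s=arm.state();im=cams.grab_frame('wrist');cv2.imwrite('pics/w4.png',im)
R=chR(203.3);go(R,chpt(-.118,0,.009));print(s['finger_gap'])
E
```

```text
t: 12.45
tool_pos: [0.5398, 0.1343, 0.1472]
tool_rot: [[-0.398, 0.915, -0.071], [0.9, 0.404, 0.165], [0.18, 0.002, -0.984]]
contact_force: [-0.1, -0.1, -0.3]
finger_gap: 0.245
gripper_force: 0.0
turn [-0.4 -0.1 -0.5] shift cm [-0.55  1.49 -9.6 ] t 12.5 q7 0.54
0.24481402379492667
```

View pics/w4.png

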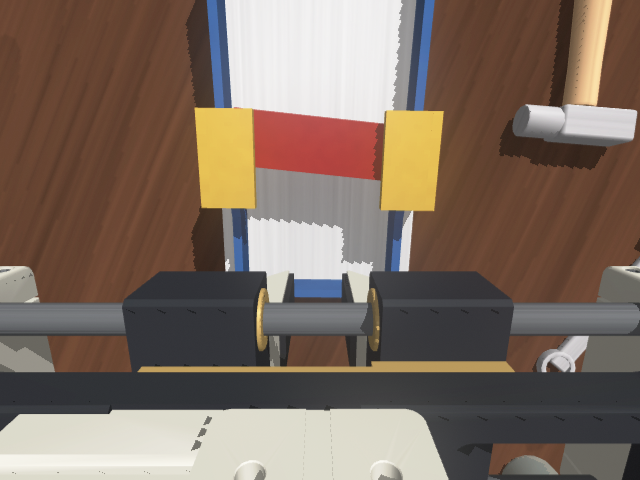

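The blank (320,145) is about 6° askew and the slot is centred on the tool column. Going down behind it, then pushing.

```bash
python3 -m crank '[[0,0,0,-0.3,0.8,-4,0.5],[0,0,0,-0.6,1.5,-8,0.5],[0,0,0,-0.6,1.5,-9.6,0.5],[0,0,0,-0.6,1.5,-9.6,0.5]]'
python3 -m crank '[[0,0,0,-0.8,1.8,0.35,0.5],[0,0,0,-1.2,2.7,0.5,0.5],[0,0,0,-1.6,3.6,0.7,0.5],[0,0,0,-2.0,4.5,0.9,0.5],[0,0,0,-2.3,5.4,1.05,0.5],[0,0,0,-2.7,6.3,1.2,0.5]]'
python3 - <<'E'
from h import *
cv2.imwrite('pics/w5.png',cams.grab_frame('wrist'));R=chR(203.3)
go(R,chpt(-.118,0,.009));go(R,chpt(-.007,0,.009))
E
```

```text
t: 12.9
tool_pos: [0.5318, 0.1491, 0.0485]
tool_rot: [[-0.396, 0.915, -0.076], [0.9, 0.403, 0.164], [0.181, -0.003, -0.984]]
contact_force: [-0.2, -1.3, -0.5]
finger_gap: 0.247
gripper_force: 0.0
t: 13.5
tool_pos: [0.5072, 0.2122, 0.0633]
tool_rot: [[-0.394, 0.916, -0.07], [0.901, 0.4, 0.165], [0.179, 0.002, -0.984]]
contact_force: [1.9, -3.4, 1.3]
finger_gap: 0.249
gripper_force: 1.7
turn [-0.4 -0.1 -0.4] shift cm [ 2.82 -6.52 -1.23] t 13.55 q7 0.49
turn [-0.4 -0.1 -0.4] shift cm [-1.57  3.67  0.73] t 13.55 q7 0.49
```

View pics/w5.png

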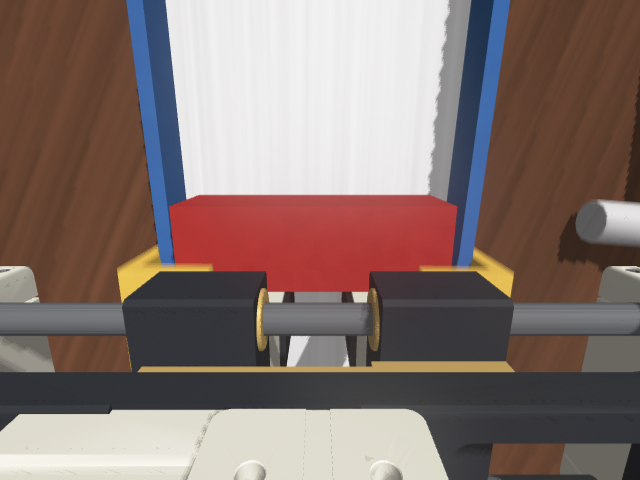

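The blank is now square and sliding up, its top edge at row 200. I'll carry on 4 cm, back off a little, then retreat upward.

```bash
python3 -m crank '[[0,0,0,-0.4,0.9,0.2,0.5],[0,0,0,-0.8,1.8,0.35,0.5],[0,0,0,-1.2,2.7,0.55,0.5],[0,0,0,-1.6,3.7,0.75,0.5],[0,0,0,-1.6,3.7,0.75,0.5],[0,0,0,-1.2,2.8,0.55,0.5],[0,0,0,-1.2,2.8,0.55,0.5],[0,0,0,-0.9,2.1,4,0.5],[0,0,0,-0.3,0.6,9,-0.4],[0,0,0,0.3,-0.8,14,-0.4],[0,0,0,0.3,-0.8,14,-0.4]]'
python3 - <<'E'
from h import *
s=arm.state();im=cams.grab_frame('wrist');cv2.imwrite('pics/w6.png',im);cam=pose('wrist',s)
for c in blobs(im,[170,120,60],[8,255,255],800):
    P=np.array([onplane(cam,q,n=CN,p0=chpt(0,0,.035)) for q in c[:,0]]);d=P-np.r_[CO,0]
    q=np.c_[d@CEX,d@CEY].astype(np.float32);print(c[:,0].mean(0),cv2.minAreaRect(q),q.min(0),q.max(0))
print(cams.camera_params('wrist')['T_tool_cam'][:3,3])
E
```

```text
t: 14.65
tool_pos: [0.5139, 0.2017, 0.2085]
tool_rot: [[-0.392, 0.918, -0.062], [0.902, 0.397, 0.168], [0.179, 0.01, -0.984]]
contact_force: [0.3, 0.1, -1.0]
finger_gap: 0.461
gripper_force: 0.0
[309.2938 157.31  ] ((0.01586843840777874, 0.0032283663749694824), (0.033899273723363876, 0.10926613956689835), 0.6096151471138) [-0.0017 -0.0515] [0.0327 0.058 ]
[ 0.0673 -0.0001 -0.1572]
```

View pics/w6.png

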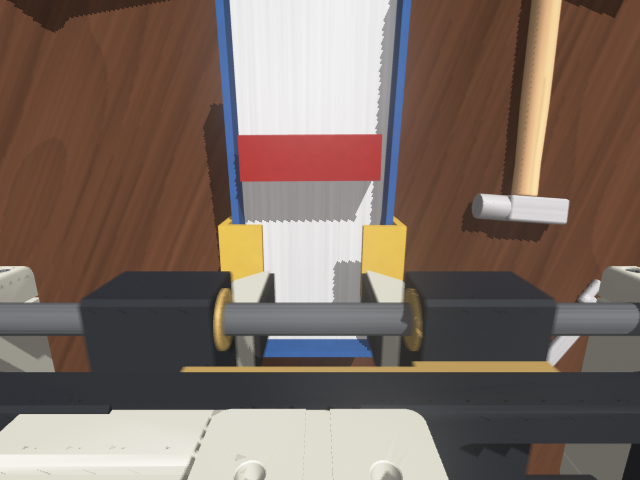

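Jammed is square at chute x ≈ 19 mm, y ≈ 3 mm, well clear of the lips. Gripping it next.

```bash
python3 - <<'E'
from h import *
R=chR(-66.7);s=arm.state()
r=Ro.from_matrix(R@s['tool_rot'].T).as_rotvec(degrees=True);print(r)
go(R,chpt(.0226,.003,.113));go(R,chpt(.0226,.003,.013))
E
```

```text
[ -6.3881  14.9483 -88.7376]
turn [  5.6 -14.5  88.4] shift cm [-2.95  5.81 -2.83] t 14.7 q7 0.35
turn [  5.6 -14.5  88.4] shift cm [ -3.64   7.4  -12.68] t 14.7 q7 0.35
```

```bash
python3 -m crank '[[-6.4,14.9,-88.7,-2.9,5.8,-1,-0.5],[-6.4,14.9,-88.7,-2.9,5.8,-1,-0.5],[-6.4,14.9,-88.7,-2.9,5.8,-1,-0.5],[-6.4,14.9,-88.7,-2.9,5.8,-1,-0.5],[-6.4,14.9,-88.7,-2.9,5.8,-1,-0.5],[-6.4,14.9,-88.7,-2.9,5.8,-1,-0.5],[-6.4,14.9,-88.7,-2.9,5.8,-1,-0.5],[-6.4,14.9,-88.7,-2.9,5.8,-1,-0.5],[-6.4,14.9,-88.7,-2.9,5.8,-1,-0.5],[-6.4,14.9,-88.7,-2.9,5.8,-1,-0.5],[-6.4,14.9,-88.7,-2.9,5.8,-1,-0.5],[-6.4,14.9,-88.7,-2.9,5.8,-1,-0.5],[-6.4,14.9,-88.7,-2.9,5.8,-1,-0.5]]'
python3 - <<'E'
from h import *
R=chR(-66.7)
go(R,chpt(.0226,.003,.05));go(R,chpt(.0226,.003,.013))
E
```

```text
t: 16.0
tool_pos: [0.4802, 0.262, 0.1919]
tool_rot: [[0.916, 0.394, -0.072], [0.4, -0.901, 0.165], [0.0, -0.18, -0.984]]
contact_force: [-0.6, -0.9, -0.1]
finger_gap: 0.752
gripper_force: 0.0
turn [-0.3 -0.1 -0.3] shift cm [-0.15  0.86 -7.57] t 16.0 q7 -1.16
turn [-0.3 -0.1 -0.3] shift cm [ -0.4    1.45 -11.21] t 16.0 q7 -1.16
```

```bash
python3 -m crank '[[0,0,-0.3,0,0.6,-4,-0.5],[0,0,-0.3,-0.1,0.9,-7.5,-0.5],[0,0,-0.3,-0.4,1.5,-11.2,-0.5],[0,0,-0.3,-0.4,1.5,-11.2,-0.5],[0,0,-0.3,-0.4,1.5,-11.2,-0.5],[0,0,-0.3,-0.4,1.5,-11.2,1],[0,0,-0.3,-0.4,1.5,-11.2,1],[0,0,-0.3,-0.4,1.5,-11.2,1],[0,0,-0.3,-0.4,1.5,-11.2,1],[0,0,-0.3,-0.4,1.5,-11.2,1],[0,0,-0.3,-0.4,1.5,-11.2,1]]' 40
python3 -m crank '[[0,0,0,0.3,-0.6,4,1],[0,0,0,0.6,-1.2,8,1],[0,0,0,1,-1.8,12,1],[0,0,0,1,-1.8,14,1],[0,0,0,1,-1.8,14,1]]'
python3 - <<'E'
from h import *
JA=np.radians(-88.4);jx=np.array([np.cos(JA),np.sin(JA)]);jy=np.array([-jx[1],jx[0]])
# jig origin from green fence & plate in the clean first picture
img=cv2.imread('pics/top0.png');cam=pose('top')
# screws at plate corners (white)
for c in blobs(img,[0,0,150],[180,60,255],4):
    u=c[:,0].mean(0)
    if 370<u[0]<470 and 210<u[1]<270: print('screw',u,onplane(cam,u,.009))
go(down(1.6),[.5,-.25,.15])
cv2.imwrite('pics/crop2.png',cv2.resize(img[200:280,360:510],None,fx=5,fy=5,interpolation=cv2.INTER_CUBIC))
E
```

```text
t: 17.1
tool_pos: [0.4769, 0.2772, 0.0812]
tool_rot: [[0.919, 0.387, -0.069], [0.394, -0.904, 0.166], [0.002, -0.18, -0.984]]
contact_force: [-1.5, -1.1, 6.9]
finger_gap: 0.378
gripper_force: 40.0
t: 17.6
tool_pos: [0.4881, 0.2594, 0.2232]
tool_rot: [[0.919, 0.388, -0.066], [0.393, -0.904, 0.168], [0.005, -0.181, -0.983]]
contact_force: [-0.7, 0.6, -3.2]
finger_gap: 0.38
gripper_force: 40.0
screw [424.6628 237.4564] [ 0.4796 -0.2443  0.009 ]
screw [433.0769 256.9231] [ 0.4328 -0.2649  0.009 ]
screw [428.1667 261.2222] [ 0.422  -0.2531  0.009 ]
turn [-6.2 -9.1 68.2] shift cm [  1.19 -50.94  -7.32] t 17.6 q7 -1.19
```

View pics/crop2.png

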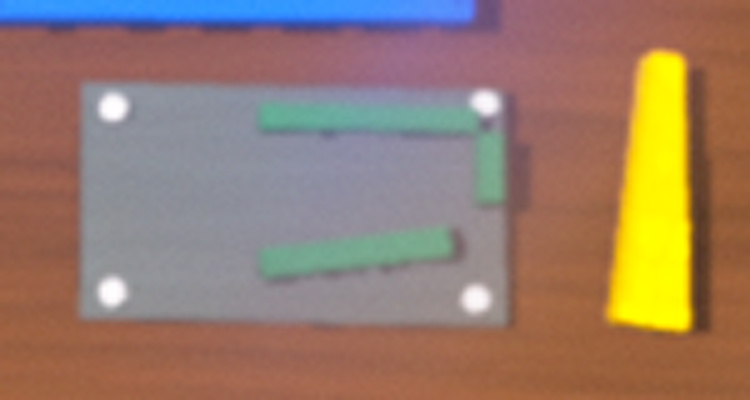

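```bash
python3 - <<'E'
from h import *
cam=pose('top')
f=lambda u,z: onplane(cam,np.array(u)/5-.4+np.array([360,200]),z)[:2]
# plate corners (jig coords)
src=np.array([[-.115,.067],[.09,.067],[.09,-.047],[-.115,-.047],[-.03,.045],[.075,.045],[.075,.02],[-.03,-.0137],[.06,-.0012]])
uv=[(82,82),(508,92),(508,326),(80,318),(258,131),(478,134),(476,170),(260,250),(452,230)];z=[.008]*4+[.019]*5
dst=np.array([f(u,k) for u,k in zip(uv,z)])
a=src-src.mean(0);b=dst-dst.mean(0);H=a.T@b;ang=np.arctan2(H[0,1]-H[1,0],H[0,0]+H[1,1])
c,s=np.cos(ang),np.sin(ang);R=np.array([[c,-s],[s,c]]);O=dst.mean(0)-R@src.mean(0)
print(np.degrees(ang),O);print((dst-O)@R-src)
np.save('jig.npy',[O[0],O[1],ang]);print('seat',R@[.02,.0275]+O,'wedgehome',R@[-.025,-.002]+O)
w=[f(u,.022) for u in [(640,58),(686,55),(692,330),(608,320)]];print(np.array(w))
for i,j in((3,0),(2,1)):print(np.degrees(np.arctan2(*(w[j]-w[i])[::-1])),np.linalg.norm(w[j]-w[i]))
E
```

```text
-89.25555416318589 [ 0.4626 -0.2418]
[[-0.0003  0.0012]
 [ 0.0023 -0.0006]
 [ 0.0004 -0.001 ]
 [-0.0008 -0.0004]
 [-0.0012 -0.0015]
 [-0.0002 -0.0013]
 [-0.0014  0.0061]
 [-0.0005 -0.0006]
 [ 0.0017 -0.002 ]]
seat [ 0.4903 -0.2614] wedgehome [ 0.4602 -0.2168]
[[ 0.5461 -0.3935]
 [ 0.5482 -0.4157]
 [ 0.415  -0.417 ]
 [ 0.4187 -0.3771]]
-7.366797145426737 0.1284847688545167
0.5454628877283413 0.13316844614265186
```

```bash
python3 -m crank '[[-6.2,-9.1,68,1,-51.7,-5,1],[-6.2,-9.1,68,1,-51.7,-5,1],[-6.2,-9.1,68,1,-51.7,-5,1],[-6.2,-9.1,68,1,-51.7,-5,1],[-6.2,-9.1,68,1,-51.7,-5,1],[-6.2,-9.1,68,1,-51.7,-5,1],[-6.2,-9.1,68,1,-51.7,-5,1],[-6.2,-9.1,68,1,-51.7,-5,1],[-6.2,-9.1,68,1,-51.7,-5,1],[-6.2,-9.1,68,1,-51.7,-5,1],[-6.2,-9.1,68,1,-51.7,-5,1],[-6.2,-9.1,68,1,-51.7,-8,1],[-6.2,-9.1,68,1,-51.7,-8,1],[-6.2,-9.1,68,1,-51.7,-8,1]]'
python3 - <<'E'
from h import *
s=arm.state();im=cams.grab_frame('wrist');cv2.imwrite('pics/w7.png',im);np.save('w7.npy',[s['tool_pos'],*s['tool_rot']])
go(down(.75),[.488,-.2574,.0245])
E
```

```text
t: 19.0
tool_pos: [0.4955, -0.2565, 0.1394]
tool_rot: [[-0.024, 1.0, -0.004], [1.0, 0.024, -0.002], [-0.002, -0.004, -1.0]]
contact_force: [0.3, 0.3, -3.0]
finger_gap: 0.379
gripper_force: 40.0
turn [ 0.2 -0.1 -0.7] shift cm [ -0.83  -0.06 -11.59] t 19.05 q7 0.75
```

View pics/w7.png

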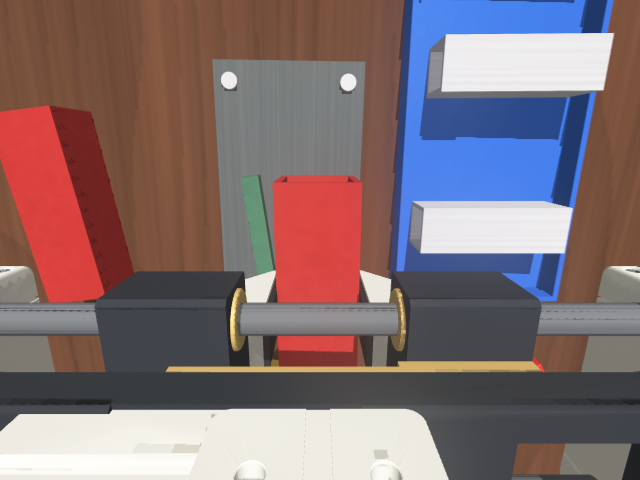

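The red blank is held square over the jig at (318,240), with the plate's far corners at (214,62) and (364,62) and the sloping fence end at (252,178). Both bare blanks lie in the tray. Next I check the jig pose and the blank's offset in the grip.

```bash
python3 - <<'E'
from h import *
a=np.load('w7.npy');s=dict(tool_pos=a[0],tool_rot=a[1:]);cam=pose('wrist',s);O=np.load('jig.npy')
c,n=np.cos(O[2]),np.sin(O[2]);R=np.array([[c,-n],[n,c]])
for nm,uv,z in [('plate -115,-47',(215,62),.008),('plate -115,67',(365,62),.008),('slope far -30, face -13.7',(262,177),.019)]:
    w=onplane(cam,uv,z)[:2];print(nm,(w-O[:2])@R,w)
for uv in [(275,182),(360,182)]:print('blank end',onplane(cam,uv,a[0][2]+.022)-a[0])
E
```

```text
plate -115,-47 [-0.1123 -0.0459] [ 0.4152 -0.1301]
plate -115,67 [-0.1136  0.0666] [ 0.5277 -0.1273]
slope far -30, face -13.7 [-0.0283 -0.0113] [ 0.4509 -0.2136]
blank end [-0.0173  0.0539  0.022 ]
blank end [0.0151 0.0547 0.022 ]
```

```bash
python3 -m crank '[[0,0,-0.4,-0.6,-0.2,-4,1],[0,0,-0.4,-0.6,-0.2,-8,1],[0,0,-0.4,-0.6,-0.2,-10.5,1],[0,0,-0.4,-0.6,-0.2,-11.3,1],[0,0,-0.4,-0.6,-0.2,-11.6,1],[0,0,-0.4,-0.6,-0.2,-11.6,1]]'
```

```text
t: 19.65
tool_pos: [0.4878, -0.2585, 0.0273]
tool_rot: [[-0.016, 1.0, -0.003], [1.0, 0.016, 0.0], [0.0, -0.003, -1.0]]
contact_force: [-20.0, 8.1, 36.1]
finger_gap: 0.406
gripper_force: 40.5
```

```bash
python3 -m crank '[[0,0,0,0,0,3,1],[0,0,0,0,0,6,1],[0,0,0,0,0,6,1],[0,0,0,0,0,6,1]]'; python3 - <<'E'
from h import *
s=arm.state();im=cams.grab_frame('wrist');np.save('w8.npy',[s['tool_pos'],*s['tool_rot']])
t=cams.grab_frame('scene')
cv2.imwrite('pics/w8.png',np.hstack([cv2.resize(im,None,fx=.62,fy=.62),cv2.resize(t[220:380,140:320],(400,298),interpolation=cv2.INTER_CUBIC)])[:298])
E
```

```text
t: 20.05
tool_pos: [0.4918, -0.2591, 0.0859]
tool_rot: [[-0.018, 1.0, 0.003], [1.0, 0.018, -0.004], [-0.004, 0.003, -1.0]]
contact_force: [-0.1, 0.3, -3.3]
finger_gap: 0.384
gripper_force: 39.5
```

View pics/w8.png

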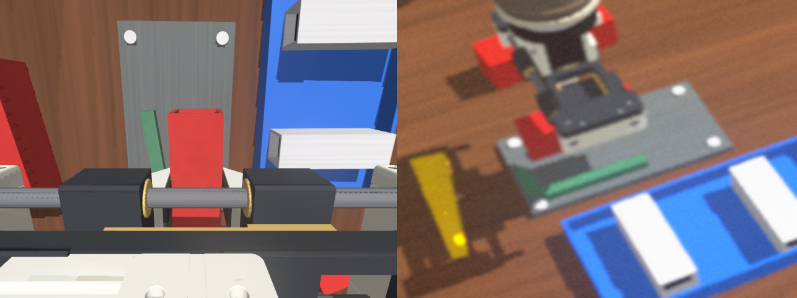

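```bash
python3 - <<'E'
from h import *
go(down(1.),[.4865,-.2565,.045])
a=np.load('w8.npy');s=dict(tool_pos=a[0],tool_rot=a[1:]);cam=pose('wrist',s)
for uv in [(271,177),(358,177)]:print('blank end',onplane(cam,uv,a[0][2]+.022)-a[0])
E
python3 -m crank '[[0,0,0,-0.5,0.2,-2,1],[0,0,0,-0.5,0.2,-4,1],[0,0,0,-0.5,0.2,-4,1],[0,0,0,-0.5,0.2,-4,1]]'
```

```text
turn [ 0.2 -0.  -0. ] shift cm [-0.4   0.23 -3.93] t 20.15 q7 0.81
blank end [-0.0186  0.0559  0.022 ]
blank end [0.0144 0.0566 0.022 ]
t: 20.55
tool_pos: [0.485, -0.2576, 0.0442]
tool_rot: [[-0.017, 1.0, -0.002], [1.0, 0.017, -0.003], [-0.003, -0.002, -1.0]]
contact_force: [0.1, -0.6, -2.4]
finger_gap: 0.38
gripper_force: 39.5
```

```bash
python3 -m crank '[[0,0,0,0,0,-1,1],[0,0,0,0,0,-1.5,1],[0,0,0,0,0,-1.9,1],[0,0,0,0,0,-2.1,1],[0,0,0,0,0,-2.1,1]]'
```

```text
t: 21.05
tool_pos: [0.4854, -0.2578, 0.0235]
tool_rot: [[-0.017, 1.0, -0.0], [1.0, 0.017, -0.004], [-0.004, -0.0, -1.0]]
contact_force: [0.2, -0.0, -3.0]
finger_gap: 0.382
gripper_force: 39.5
```

```bash
python3 -m crank '[[0,0,0,0,0,-0.1,1],[0,0,0,0,0,-0.2,1],[0,0,0,0,0,-0.2,1]]'
python3 -m crank '[[0,0,0,0,0,0,-0.1],[0,0,0,0,0,0,-0.1],[0,0,0,0,0,0,-0.1],[0,0,0,0,0,4,-0.1],[0,0,0,0,0,9,-0.1],[0,0,0,0,0,14,-0.5],[0,0,0,0,0,17,-0.5],[0,0,0,0,0,17,-0.5]]'
python3 - <<'E'
from h import *
s=arm.state();im=cams.grab_frame('wrist');cv2.imwrite('pics/w9.png',im);cam=pose('wrist',s);O=np.load('jig.npy')
c,n=np.cos(O[2]),np.sin(O[2]);R=np.array([[c,-n],[n,c]])
for b in blobs(im,[170,120,60],[8,255,255],800):
    w,wh,a=rect(cam,b,.043);print(b[:,0].mean(0),w,wh,a,(w-O[:2])@R)
t=cams.grab_frame('top');cv2.imwrite('pics/top3.png',t)
E
```

```text
t: 21.35
tool_pos: [0.4859, -0.258, 0.0224]
tool_rot: [[-0.017, 1.0, 0.001], [1.0, 0.017, -0.004], [-0.004, 0.001, -1.0]]
contact_force: [-1.8, -0.0, 3.5]
finger_gap: 0.387
gripper_force: 39.6
t: 22.15
tool_pos: [0.4877, -0.2593, 0.1961]
tool_rot: [[-0.016, 1.0, 0.007], [1.0, 0.016, -0.006], [-0.006, 0.007, -1.0]]
contact_force: [1.5, -0.5, 0.3]
finger_gap: 0.733
gripper_force: 0.0
[110.0067 188.1169] [ 0.3088 -0.2385] [0.0675942599773407, 0.14285334944725037] -81.818665 [-0.0053 -0.1537]
[314.9355 218.0548] [ 0.4868 -0.2578] [0.0348387286067009, 0.11048895865678787] -88.5338 [0.0163 0.024 ]
```

View pics/w9.png

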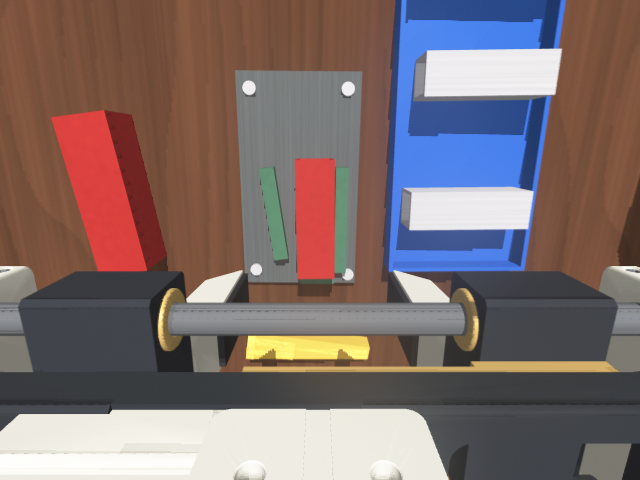

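The red blank is lying in the jig at (315,218), about jig x 15 mm, y 24 mm, beside the straight fence. The wedge tip shows at (308,345). Now the wedge.

```bash
python3 -m crank '[[0,0,-94,-6,-14.2,0,-0.3],[0,0,-94,-6,-14.2,0,-0.3],[0,0,-94,-6,-14.2,0,-0.3],[0,0,-94,-6,-14.2,0,-0.3],[0,0,-94,-6,-14.2,0,-0.3],[0,0,-94,-6,-14.2,0,-0.3],[0,0,-94,-6,-14.2,0,-0.3],[0,0,-94,-6,-14.2,0,-0.3],[0,0,-94,-6,-14.2,0,-0.3],[0,0,-94,-6,-14.2,0,-0.3],[0,0,-94,-6,-14.2,0,-0.3],[0,0,-94,-6,-14.2,0,-0.3],[0,0,-94,-6,-14.2,0,-0.3],[0,0,-94,-6,-14.2,0,-0.3]]'
python3 - <<'E'
from h import *
s=arm.state();print(s['joint_positions']);im=cams.grab_frame('wrist');cv2.imwrite('pics/w10.png',im);np.save('w10.npy',[s['tool_pos'],*s['tool_rot']]);cam=pose('wrist',s)
for b in blobs(im,[20,110,90],[35,255,255],800):
    print(cv2.approxPolyDP(b,6,True)[:,0].tolist());print(rect(cam,b,.022))
E
```

```text
t: 23.65
tool_pos: [0.4253, -0.3997, 0.1912]
tool_rot: [[0.999, -0.05, -0.005], [-0.05, -0.999, 0.001], [-0.005, -0.001, -1.0]]
contact_force: [-0.3, 0.1, -0.2]
finger_gap: 0.648
gripper_force: 0.0
[-0.0577  0.6214  1.1403  1.7763 -0.6121  1.1572 -0.3451]
[[383, 371], [600, 371], [588, 362]]
(array([ 0.2575, -0.5781]), [0.010971521027386189, 0.23181885480880737], np.float32(87.16289))
```

View pics/w10.png

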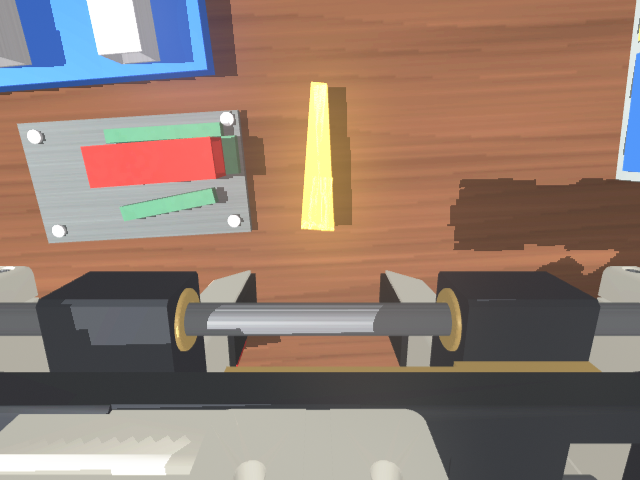

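The wedge lies at (318,160), with its nose at (311–327,83) and its tail at (302–334,230). The red blank is in the jig at (155,160).

```bash
python3 - <<'E'
from h import *
a=np.load('w10.npy');s=dict(tool_pos=a[0],tool_rot=a[1:]);cam=pose('wrist',s)
w=[onplane(cam,u,.022)[:2] for u in [(311,84),(327,83),(334,228),(303,228)]];print(np.array(w))
d=w[0]-w[3];A=np.arctan2(d[1],d[0]);print(np.degrees(A),np.linalg.norm(d),np.linalg.norm(w[0]-w[1]),np.linalg.norm(w[2]-w[3]))
x=np.array([np.cos(A),np.sin(A)]);y=np.array([-x[1],x[0]])
src=np.array([[65,12],[65,-2],[-65,-20],[-65,12]])/1e3
O=np.mean(w,0)-(src.mean(0)[0]*x+src.mean(0)[1]*y);print('O',O,'tail',O-.042*x-.0024*y)
t=O-.042*x-.0024*y
s=arm.state();R=down(np.degrees(A)+4-90)
print(Ro.from_matrix(R@s['tool_rot'].T).as_rotvec(degrees=True));go(R,[*t,.005])
E
```

```text
[[ 0.5451 -0.4006]
 [ 0.5452 -0.4144]
 [ 0.417  -0.4156]
 [ 0.4185 -0.3861]]
-6.526824930157773 0.1274014561172599 0.01378012576940357 0.029547792029942354
O [ 0.4814 -0.4047] tail [ 0.4394 -0.4023]
[-0.0385 -0.2328  0.3843]
turn [-0.  -0.2  0.4] shift cm [  1.4   -0.25 -18.64] t 23.7 q7 -0.35
```

```bash
python3 -m crank '[[0,0,0.4,1.4,-0.2,-5,-0.2],[0,0,0.4,1.4,-0.2,-10,-0.2],[0,0,0.4,1.4,-0.2,-15,-0.2],[0,0,0.4,1.4,-0.2,-18.5,-0.2],[0,0,0.4,1.4,-0.2,-18.5,-0.2],[0,0,0.4,1.4,-0.2,-18.5,-0.2],[0,0,0.4,1.4,-0.2,-18.5,1],[0,0,0.4,1.4,-0.2,-18.5,1],[0,0,0.4,1.4,-0.2,-18.5,1],[0,0,0.4,1.4,-0.2,-18.5,1],[0,0,0.4,1.4,-0.2,-18.5,1],[0,0,0.4,1.4,-0.2,-18.5,1]]' 40
python3 -m crank '[[0,0,0,0,0,4,1],[0,0,0,0,0,9,1],[0,0,0,0,0,12,1],[0,0,0,0,0,12,1]]'
python3 - <<'E'
from h import *
s=arm.state();print(s['joint_positions'],s['tool_rot'])
E
```

```text
t: 24.9
tool_pos: [0.4399, -0.4017, 0.0072]
tool_rot: [[0.999, -0.046, -0.003], [-0.046, -0.999, 0.0], [-0.003, -0.0, -1.0]]
contact_force: [-0.6, 2.1, 6.2]
finger_gap: 0.312
gripper_force: 39.9
t: 25.3
tool_pos: [0.4407, -0.4039, 0.1308]
tool_rot: [[0.999, -0.046, 0.001], [-0.046, -0.999, -0.004], [0.001, 0.004, -1.0]]
contact_force: [-0.4, -0.5, -1.4]
finger_gap: 0.313
gripper_force: 39.9
[-0.0111  0.6963  1.0621  1.8117 -0.6958  1.0587 -0.3001] [[ 0.9989 -0.0464  0.0009]
 [-0.0464 -0.9989 -0.004 ]
 [ 0.0011  0.004  -1.    ]]
```

```bash
python3 -m crank '[[0,0,-82.4,0.9,30.7,0,1],[0,0,-82.4,0.9,30.7,0,1],[0,0,-82.4,0.9,30.7,0,1],[0,0,-82.4,0.9,30.7,0,1],[0,0,-82.4,0.9,30.7,0,1],[0,0,-82.4,0.9,30.7,0,1],[0,0,-82.4,0.9,30.7,0,1],[0,0,-82.4,0.9,30.7,0,1],[0,0,-82.4,0.9,30.7,0,1],[0,0,-82.4,0.9,30.7,0,1],[0,0,-82.4,0.9,30.7,-4,1],[0,0,-82.4,0.9,30.7,-4,1],[0,0,-82.4,0.9,30.7,-4,1],[0,0,-82.4,0.9,30.7,-4,1]]'
python3 - <<'E'
from h import *
s=arm.state();print(s['joint_positions']);im=cams.grab_frame('wrist');cv2.imwrite('pics/w11.png',im);np.save('w11.npy',[s['tool_pos'],*s['tool_rot']])
E
```

```text
t: 26.7
tool_pos: [0.4488, -0.0954, 0.0876]
tool_rot: [[0.086, -0.996, 0.0], [-0.996, -0.086, 0.003], [-0.003, -0.001, -1.0]]
contact_force: [-0.2, -0.3, -2.3]
finger_gap: 0.313
gripper_force: 39.9
[-0.7248  0.6399  1.2118  2.1834 -0.8094  0.8881 -2.0617]
```

View pics/w11.png

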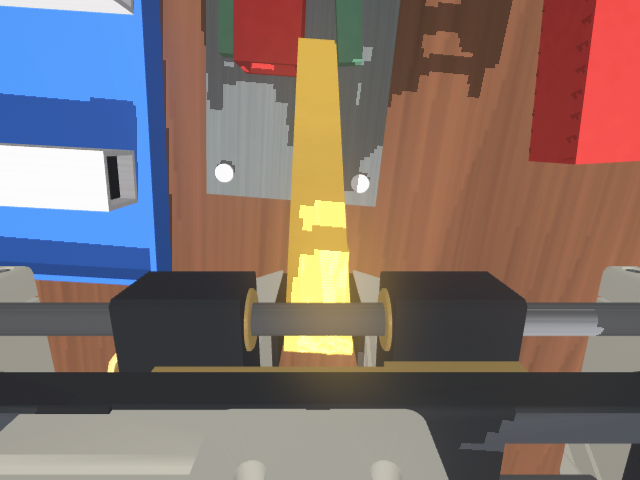

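```bash
python3 - <<'E'
from h import *
a=np.load('w11.npy');s=dict(tool_pos=a[0],tool_rot=a[1:]);cam=pose('wrist',s)
O=np.array([.4636,-.2435]);A=np.radians(-88.9);c,n=np.cos(A),np.sin(A);R=np.array([[c,-n],[n,c]])
J=lambda uv,z:(onplane(cam,uv,z)[:2]-O)@R
zt=a[0][2]-.0072+.022
for u in [(286,350),(300,40),(334,41),(351,352),(290,210)]:print('wedge',u,J(u,zt))
print('tcp',(a[0][:2]-O)@R)
print('plate near edge',J((207,192),.008),J((377,206),.008),'slope fence end',J((337,66),.019),J((361,65),.019),'straight fence end (-30,45)',J((233,60),.019))
im=cv2.imread('pics/w11.png');cv2.imwrite('pics/crop3.png',cv2.resize(im[0:110,190:400],None,fx=3.5,fy=3.5,interpolation=cv2.INTER_CUBIC))
E
```

```text
wedge (286, 350) [-0.1707  0.0011]
wedge (300, 40) [-0.043   0.0017]
wedge (334, 41) [-0.0425 -0.0107]
wedge (351, 352) [-0.1697 -0.0287]
wedge (290, 210) [-0.1059  0.0023]
tcp [-0.1484 -0.0119]
plate near edge [-0.1148  0.0652] [-0.1165 -0.0501] slope fence end [-0.0337 -0.0154] [-0.0322 -0.0294] straight fence end (-30,45) [-0.0346  0.0456]
```

View pics/crop3.png

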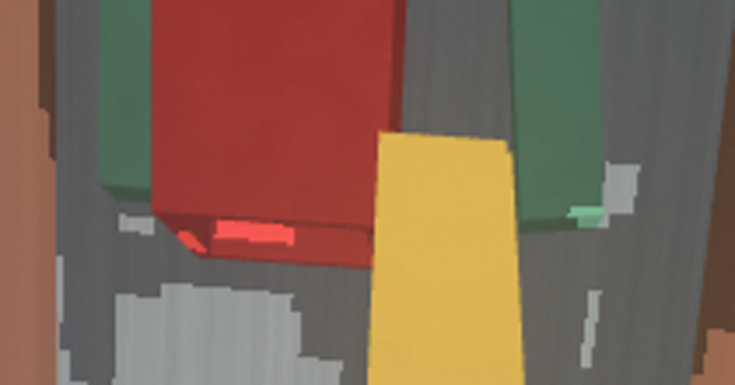

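```bash
python3 - <<'E'
from h import *
a=np.load('w11.npy');s=dict(tool_pos=a[0],tool_rot=a[1:]);cam=pose('wrist',s)
O=np.array([.4636,-.2435]);A=np.radians(-88.9);c,n=np.cos(A),np.sin(A);R=np.array([[c,-n],[n,c]])
for u,z in [((152,212),.043),((152,0),.043),((406,0),.008),((404,130),.008),((372,268),.008),((200,257),.008)]:
    p=np.array(u)/3.5-.36+[190,0];print(u,(onplane(cam,p,z)[:2]-O)@R)
E
python3 -m crank '[[0,0,0,0.1,-0.1,-3,1],[0,0,0,0.1,-0.1,-6,1],[0,0,0,0.1,-0.1,-6.9,1],[0,0,0,0.1,-0.1,-6.9,1],[0,0,0,0.1,-0.1,-6.9,1]]'
```

```text
(152, 212) [-0.0395  0.0399]
(152, 0) [-0.0117  0.0401]
(406, 0) [0.0031 0.0056]
(404, 130) [-0.0166  0.0048]
(372, 268) [-0.039   0.0092]
(200, 257) [-0.0392  0.0396]
t: 27.25
tool_pos: [0.4502, -0.0963, 0.0188]
tool_rot: [[0.086, -0.996, 0.001], [-0.996, -0.086, 0.003], [-0.003, -0.001, -1.0]]
contact_force: [0.6, -0.2, -1.0]
finger_gap: 0.309
gripper_force: 39.9
```

```bash
python3 -m crank '[[0,0,0,0,0,-0.15,1],[0,0,0,0,0,-0.3,1],[0,0,0,0.05,-0.8,-0.3,1],[0,0,0,0.1,-1.6,-0.3,1],[0,0,0,0.15,-2.4,-0.3,1],[0,0,0,0.2,-3.2,-0.3,1],[0,0,0,0.2,-3.2,-0.3,1]]'
python3 - <<'E'
from h import *
s=arm.state();im=cams.grab_frame('wrist');cv2.imwrite('pics/w12.png',im[:300]);np.save('w12.npy',[s['tool_pos'],*s['tool_rot']])
E
```

```text
t: 27.95
tool_pos: [0.452, -0.1299, 0.0152]
tool_rot: [[0.084, -0.996, 0.001], [-0.996, -0.084, 0.002], [-0.002, -0.001, -1.0]]
contact_force: [0.8, -2.3, 4.4]
finger_gap: 0.313
gripper_force: 40.0
```

View pics/w12.png

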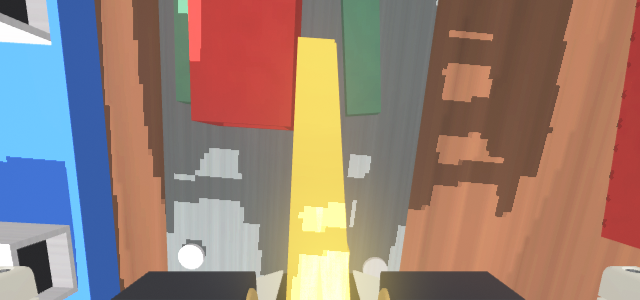

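The nose (317,40) is between the red blank and the sloping fence. I have now viewed 18 pictures against the limit of 14, so I'll look at no more and use numbers only from here.

```bash
python3 -m crank '[[0,0,0,0.1,-0.6,0,1],[0,0,0,0.2,-1.2,0,1],[0,0,0,0.25,-1.7,0,1],[0,0,0,0.3,-2.2,0,1],[0,0,0,0.3,-2.2,0,1]]'
```

```text
t: 28.5
tool_pos: [0.4546, -0.1483, 0.0151]
tool_rot: [[0.087, -0.996, -0.0], [-0.996, -0.087, 0.008], [-0.008, -0.0, -1.0]]
contact_force: [-2.9, 8.5, 17.0]
finger_gap: 0.312
gripper_force: 39.6
```

```bash
python3 -m crank '[[0,0,0,0.1,-0.5,0,1],[0,0,0,0.15,-1.0,0,1],[0,0,0,0.15,-1.0,0,1]]'
```

```text
t: 28.8
tool_pos: [0.4555, -0.1569, 0.015]
tool_rot: [[0.087, -0.996, -0.001], [-0.996, -0.087, 0.011], [-0.011, 0.0, -1.0]]
contact_force: [-4.5, 13.3, 22.7]
finger_gap: 0.312
gripper_force: 39.5
```

```bash
python3 -m crank '[[0,0,0,0,0,0.3,1],[0,0,0,0.05,-0.5,0.3,1],[0,0,0,0.1,-1.0,0.3,1],[0,0,0,0.1,-1.0,0.3,1]]'
```

```text
t: 29.2
tool_pos: [0.456, -0.1709, 0.0174]
tool_rot: [[0.085, -0.996, -0.002], [-0.996, -0.085, 0.003], [-0.003, 0.001, -1.0]]
contact_force: [-4.9, -1.2, -2.4]
finger_gap: 0.311
gripper_force: 40.0
```

```bash
python3 -m crank '[[0,0,0,0.05,-0.4,0.1,1],[0,0,0,0.1,-0.8,0.1,1],[0,0,0,0.1,-0.8,0.1,1]]'
```

```text
t: 29.5
tool_pos: [0.456, -0.1758, 0.0178]
tool_rot: [[0.086, -0.996, -0.004], [-0.996, -0.086, 0.008], [-0.009, 0.003, -1.0]]
contact_force: [-7.1, 8.4, 0.8]
finger_gap: 0.315
gripper_force: 39.7
```

```bash
python3 -m crank '[[0,0,0,0,-0.3,-0.15,1],[0,0,0,0,-0.5,-0.25,1],[0,0,0,0,-0.5,-0.25,1]]'
```

```text
t: 29.8
tool_pos: [0.4561, -0.1766, 0.0152]
tool_rot: [[0.089, -0.996, -0.005], [-0.996, -0.089, 0.016], [-0.016, 0.003, -1.0]]
contact_force: [-7.7, 21.8, 12.3]
finger_gap: 0.309
gripper_force: 39.2
```

```bash
python3 -m crank '[[0,0,0,0,0.2,0.1,-0.2],[0,0,0,0,0.2,0.1,-0.2],[0,0,0,0,0.2,0.1,-0.2],[0,0,0,0,0.2,4,-0.2],[0,0,0,0,0.2,7,-0.2],[0,0,0,0,0.2,7,0.9]]'
python3 - <<'E'
from h import *
cam=pose('top');im=cams.grab_frame('top');s=arm.state()
go(s['tool_rot'],[.457,-.12,.08]);go(s['tool_rot'],[.457,-.12,.018])
O=np.array([.4636,-.2435]);A=np.radians(-88.9);c,n=np.cos(A),np.sin(A);R=np.array([[c,-n],[n,c]])
im=cams.grab_frame('wrist');cam=pose('wrist',s)
for lo,hi,z in [([20,110,90],[35,255,255],.03),([170,120,60],[8,255,255],.043)]:
    for b in blobs(im,lo,hi,1500):
        w,wh,a=rect(cam,b,z);print(b[:,0].mean(0),wh,a,(w-O)@R)
E
```

```text
t: 30.4
tool_pos: [0.4602, -0.183, 0.0894]
tool_rot: [[0.086, -0.996, 0.005], [-0.996, -0.086, 0.001], [-0.0, -0.005, -1.0]]
contact_force: [0.4, 0.5, -0.4]
finger_gap: 0.554
gripper_force: 0.0
turn [0. 0. 0.] shift cm [-0.27  6.21 -0.78] t 30.45 q7 -1.93
turn [0. 0. 0.] shift cm [-0.27  6.21 -6.98] t 30.45 q7 -1.93
[324.3699 199.4797] [0.03150302916765213, 0.1300504207611084] -89.470566 [-0.0258 -0.0082]
[583.6018 175.3207] [0.07186195254325867, 0.14032195508480072] -81.72103 [-0.0069 -0.1526]
[278.941  116.5332] [0.03557742387056351, 0.10931602120399475] -89.54066 [0.0163 0.024 ]
```

```bash
python3 -m crank '[[0,0,0,-0.3,4,0,1],[0,0,0,-0.3,6.4,0,1],[0,0,0,-0.3,6.4,-3,1],[0,0,0,-0.3,6.4,-7,1],[0,0,0,-0.3,6.4,-7,1],[0,0,0,-0.3,6.4,-7,1]]'
python3 -m crank '[[0,0,0,0,-0.6,0,1],[0,0,0,0,-1.2,0,1],[0,0,0,0,-1.8,0,1],[0,0,0,0,-2.3,0,1],[0,0,0,0,-2.6,0,1],[0,0,0,0,-2.6,0,1]]'
```

```text
t: 31.1
tool_pos: [0.4542, -0.1175, 0.0161]
tool_rot: [[0.085, -0.996, -0.003], [-0.996, -0.085, 0.003], [-0.004, 0.002, -1.0]]
contact_force: [0.0, -0.0, 0.7]
finger_gap: 0.009
gripper_force: 0.0
t: 31.7
tool_pos: [0.4554, -0.1406, 0.0164]
tool_rot: [[0.087, -0.996, -0.0], [-0.996, -0.087, 0.009], [-0.009, -0.001, -1.0]]
contact_force: [0.5, 9.9, 7.5]
finger_gap: 0.002
gripper_force: 5.0
```

```bash
python3 -m crank '[[0,0,0,0,-0.2,0.15,1],[0,0,0,0,-0.4,0.15,1],[0,0,0,0,-0.4,0.15,1]]'
python3 -m crank '[[0,0,0,0,1,0,1],[0,0,0,0,2.5,0,1],[0,0,0,0,2.5,5,1],[0,0,0,0,2.5,9,1],[0,0,0,0,2.5,9,1],[0,0,0,0,2.5,9,1]]'
python3 - <<'E'
from h import *
s=arm.state()
O=np.array([.4636,-.2435]);A=np.radians(-88.9);c,n=np.cos(A),np.sin(A);R=np.array([[c,-n],[n,c]])
im=cams.grab_frame('wrist');cam=pose('wrist',s)
for lo,hi,z in [([20,110,90],[35,255,255],.03),([170,120,60],[8,255,255],.043)]:
    for b in blobs(im,lo,hi,1500):
        w,wh,a=rect(cam,b,z);print(b[:,0].mean(0),wh,a,(w-O)@R)
im=cams.grab_frame('top');cam=pose('top')
for b in blobs(im,[0,0,190],[180,60,255],100):
    u=b[:,0].mean(0)
    if 340<u[0]<460 and 140<u[1]<215:print('tray blank',u,rect(cam,b,.039))
for b in blobs(im,[170,150,90],[8,255,255]):
    u=b[:,0].mean(0)
    if 380<u[0]<470: print('red',u,rect(cam,b,.043))
E
```

```text
t: 32.0
tool_pos: [0.455, -0.1407, 0.017]
tool_rot: [[0.09, -0.996, -0.002], [-0.996, -0.09, 0.015], [-0.015, 0.001, -1.0]]
contact_force: [2.4, 20.2, 1.9]
finger_gap: 0.003
gripper_force: 9.8
t: 32.6
tool_pos: [0.4557, -0.1219, 0.1084]
tool_rot: [[0.087, -0.996, 0.002], [-0.996, -0.087, 0.004], [-0.004, -0.002, -1.0]]
contact_force: [-0.1, -0.0, 0.4]
finger_gap: 0.004
gripper_force: 0.0
[326.1698 106.0398] [0.03171037882566452, 0.12149880081415176] -85.03459 [-0.0308 -0.0038]
[275.7788 368.0908] [0.007902916520833969, 0.28738483786582947] 5.1490097 [-0.2189  0.0232]
[578.6494 100.6006] [0.07087690383195877, 0.11739097535610199] -81.79832 [-0.021  -0.1551]
[280.1261  58.8964] [0.03513927757740021, 0.06530159711837769] -89.47048 [-0.0077  0.0246]
tray blank [428.0446 172.8125] (array([ 0.6313, -0.2451]), [0.04085903614759445, 0.11113407462835312], np.float32(0.38155365))
tray blank [378.8182 164.5227] (array([ 0.6464, -0.1294]), [0.036305300891399384, 0.08454922586679459], np.float32(1.0255432))
red [424.3735 312.1205] (array([ 0.2996, -0.2378]), [0.05209582298994064, 0.1541210114955902], np.float32(-82.48546))
```

```bash
python3 -m crank '[[0,0,0,0,5,4,1],[0,0,0,0,10,9,1],[0,0,0,-5,15,12,1],[0,0,0,-10,20,12,1],[0,0,0,-10,25,12,1],[0,0,0,-10,30,12,1],[0,0,0,-10,30,12,1],[0,0,0,-10,30,12,1],[0,0,0,-10,30,12,1]]'
python3 - <<'E'
from h import *
O=np.load('jig.npy');A=O[2];O=O[:2];c,n=np.cos(A),np.sin(A);R=np.array([[c,-n],[n,c]])
im=cams.grab_frame('top');cam=pose('top')
for nm,lo,hi,z in [('white',[0,0,190],[180,60,255],.039),('red',[170,150,90],[8,255,255],.043),('yel',[20,150,120],[35,255,255],.03),('green',[55,60,40],[95,255,255],.019)]:
  for b in blobs(im,lo,hi,40):
    u=b[:,0].mean(0)
    if 300<u[0]<510 and 140<u[1]<290:
        w,wh,a=rect(cam,b,z);print(nm,u,w,wh,a,(w-O)@R)
E
```

```text
t: 33.6
tool_pos: [0.4089, 0.1444, 0.1539]
tool_rot: [[0.112, -0.993, -0.024], [-0.993, -0.112, 0.031], [-0.034, 0.02, -0.999]]
contact_force: [-0.4, -0.1, -0.8]
finger_gap: 0.005
gripper_force: 0.0
white [427.2645 174.6281] [ 0.6287 -0.2451] [0.040869057178497314, 0.1164744421839714] 0.38155365 [0.0055 0.1661]
white [379.5763 171.8898] [ 0.6318 -0.1307] [0.038393836468458176, 0.11391337215900421] 1.0255432 [-0.1088  0.1706]
red [494.5843 156.3933] [ 0.6775 -0.405 ] [0.058164894580841064, 0.07308521866798401] 29.006294 [0.166  0.2128]
red [432.7094 231.8376] [ 0.4887 -0.2568] [0.03220565617084503, 0.1111663356423378] 89.92796 [0.0153 0.0259]
yel [412.96  244.016] [ 0.4567 -0.2166] [0.03118802048265934, 0.13139091432094574] -88.36975 [-0.0252 -0.0056]
yel [323.8298 196.5319] [0.5707 0.0024] [0.03860987350344658, 0.039336565881967545] 1.6158905 [-0.2427  0.1113]
```

```bash
python3 -c "
from rig import close_job
print(close_job())"
```

```text
the job is handed in; nothing more can be done
None
```

Job handed in (`close_job` gave no verdict): last measurements show the red blank locked by the wedge about 5 mm off the end stop, both bare blanks in the tray, and coupling and magnet untouched, but I viewed 18 pictures against the limit of 14.

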